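Unstack the microscope accessories into their rests

ROBOT

A 6-joint arm with a two-finger parallel gripper is mounted at the origin on the work surface. World frame = base frame: x ahead of the robot, y to its left, z up, the work surface at z = 0. Lengths are in mm, angles in rad, forces in N, time in s.
With the tool pointing down it reaches from about 325 to 775 mm from the base axis. Payload 5.5 kg.
Tool frame: the origin (TCP) lies on the centre line of the jaws, within the pads' length; the fingertips stand 19 mm ahead of it and the grasp point (between the pads) is the TCP; z points along the fingers, y is the direction in which the jaws open and shut (so a half turn about z gives the same grasp; the last joint's range is limited). The gripper opens to 85 mm and grips with 20 to 120 N. Pads are 22 mm wide; open, the fingers measure 114 mm over their backs; the gripper's body (76 mm by 85 mm) begins 54 mm behind the grasp point. The pads swing forward as they close: fully open they stand 13 mm farther back than shut.
Start: joints at [1.192, 0.091, 1.231, -0, 1.82, -0.057], TCP at [189.77, 569.214, 250.275] pointing down, gripper open.
Joint ranges: [-2.87, 2.87], [-0.86, 2.18], [0.17, 2.46], [-1.51, 4.65], [0.06, 2.69], [-2.65, 2.65]. Speed limits (rad/s): [2.57, 2.57, 3.01, 3.14, 3.14, 3.14].

INTERFACE

Orientations are given as [roll, pitch, yaw] about the fixed x, y, z axes, in that order (R = Rz(yaw) Ry(pitch) Rx(roll)).
In Python, from plant import manip gives the robot as it stands.
- The arm moves only by the shell command python3 -m creep 'ROWS' [OPENING] [FORCE]. ROWS is JSON, a list of rows, each an object with "travel": the shift along the tool's x, y, z in mm, a list of three; "rotation": the turn, a rotation vector about the tool's x, y, z in degrees, a list of three. In form: [{"travel": [tx, ty, tz], "rotation": [rx, ry, rz]}, ...]. A call has 1 to 12 rows; each row shifts and turns the commanded pose from where the row before left it, along the tool's axes as they then stand; what a row does not reach is not made up. A row lasts 1/10 s, in which the tool goes at most 50 mm and 8.59 degrees, less where a joint would pass 70% of its speed; a pose out of reach is approached as far as the arm can. A call with a gripper value outside its range is refused whole. OPENING is the finger opening in mm, from 0 to 85.4, set as the call begins (- or left out, the last holds). The fingers move at their own pace and stop on an object; FORCE is the grip in N (left out, the last holds). Time passes only in rows, so rows that do not move let the fingers close. It gives the time, the measured TCP pose, the force and the opening at its end, in the units of the state.
- manip.get_obs(): the state, without advancing time (a new reading comes with each control period).
- manip.grab_frame(name): name is "side" or "top"; returns the picture (400x640x3 uint8, red, green, blue); there is no depth.
- manip.get_calibration(name): a dict with "fx", "fy", "cx", "cy" (pixels), "rvec" (rotation vector, rad) and "tvec" (3), from world to camera coordinates, as OpenCV has them. Camera axes: x right, y down, z forward; pixel columns grow to the right and rows downward; lengths in mm; the calibration is good to about 2 mm. A picture is of the moment at which its call begins. get_calibration takes no time and is no camera call.
- manip.hand_in(): hands the job in, once; it reports no verdict.
The state is a dict: "time": time; "joint_pos": joint angles; "qvel": joint speeds; "joint_torque": joint torques, N m; "tcp_pos": TCP position; "tool_rot": TCP orientation; "ft_force": force on the tool from outside, world axes, zero at the start; "torque": the same for the moment, N m; "finger_gap": finger opening in mm.
Only numpy, scipy, OpenCV 4.12 (cv2) and the standard library are available. Lean on these libraries where they do the work, as an engineer would, in place of code of your own. Each camera call takes 0.05 s, during which the arm holds its last target.

TASK

The microscope accessories have been left in a pile: take it apart from the top down, one thing at a time, and set each flat inside the rest made for it - eyepiece in the small round one, canister in the medium round one, tin in the large round one, and last the slide box in the rectangular one, lying along it. Stand each upright as it is now, set things down gently without letting any fall, and leave the green reagent bottle and the amber oil bottle where they stand.

Things in the scene. Friction and masses are not known exactly. Their poses are not given: they have to be found in the camera images.
- eyepiece_center (a point): microscope eyepiece standing on top of the stack, eye end down, tube up: black body 30 mm in diameter and 28 mm tall, then a steel tube 23 mm in diameter above it; 46 mm tall in all. This point: its centre, half-way up (23 mm above its foot); z up its axis
- canister_center (a point): white plastic screw-lid canister for an objective lens, plain upright cylinder 42 mm in diameter, 40 mm tall, second from the top. This point: its centre, half-way up; z up its axis
- tin_center (a point): steel tin with a lid, plain upright cylinder 62 mm in diameter, 34 mm tall, third from the top. This point: its centre, half-way up; z up its axis
- slide_box_center (a point): closed plastic slide box, 104 mm (its x) by 64 mm (its y) by 34 mm tall, at the foot of the stack, flat on the bench. This point: its centre, half-way up. The stack is loose: nothing is fastened to anything
- small_rest: flat round grey plastic rest fixed to the bench, recess 46 mm across inside its rim, 52 mm outside; floor 2 mm thick, rim top 6 mm above the bench. Origin: centre of its underside, on the bench. For the eyepiece
- medium_rest: flat round grey plastic rest fixed to the bench, recess 64 mm across inside its rim, 70 mm outside; floor 2 mm thick, rim top 6 mm above the bench. Origin: centre of its underside, on the bench. For the canister
- large_rest: flat round grey plastic rest fixed to the bench, recess 86 mm across inside its rim, 92 mm outside; floor 2 mm thick, rim top 6 mm above the bench. Origin: centre of its underside, on the bench. For the tin
- square_rest: flat rectangular grey plastic rest fixed to the bench, 130 mm (its x) by 90 mm (its y) outside, walls 3 mm, floor 2 mm thick, rim top 6 mm above the bench. Origin: centre of its underside, on the bench. For the slide box, long side along long side, either way round
- reagent_bottle: bystander: green glass stoppered bottle, 58 mm in diameter, 125 mm tall, standing loose. Origin: centre of its foot
- oil_bottle: bystander: small amber glass dropper bottle, 34 mm in diameter, 70 mm tall, standing loose. Origin: centre of its foot
Mind the look-alikes: they are no part of the job. Of the things shaped like the part that bears slide_box_center, the blue one is meant.

How it is judged:
By the outcome, as a careful person would: the job done as asked, in the order asked, and still so for the second after the job is handed in, with the robot touching nothing.
It also fails if it takes over 138 s, if anything falls off the work surface, if the arm or the gripper's body presses on something with over 40 N, if the wrist force passes 120 N, or if a joint passes its speed limit or range.

## Working session

There is one attempt and no reset: what is moved stays moved. The work goes in short steps, Python scripts to look and compute and a shell command to move; the robot and the scene stay as the last step left them, time stands still between calls to the robot, and variables do not carry over. Pictures are saved under pics/ and viewed, and the job is handed in when it is done.

```bash
mkdir -p pics; ls
python3 - <<'E'
from plant import manip
import cv2
print(manip.get_obs())
for n in("side","top"):
    print(manip.get_calibration(n)); f=manip.grab_frame(n); cv2.imwrite(f"pics/{n}0.png",f[:,:,::-1])
E
```

```text
pics
{'time': 0.0, 'joint_pos': array([ 1.19230437e+00,  9.18826272e-02,  1.23188208e+00,  2.49046676e-05,
        1.81978921e+00, -5.67068833e-02]), 'qvel': array([ 5.68583006e-04,  4.08932139e-04, -2.36564941e-04,  5.26843105e-04,
        1.32179072e-03,  5.35424403e-05]), 'joint_torque': array([-4.43852605e-04, -4.58728588e+01, -4.18026173e+01,  6.58426666e-05,
        1.12888965e-02,  3.37622708e-06]), 'tcp_pos': array([189.66619122, 568.98187035, 249.1387443 ]), 'tool_rot': array([-3.13963591e+00, -1.35267402e-04,  2.81981356e+00]), 'ft_force': array([-0.25909822,  0.30825277,  0.25059623]), 'torque': array([ 0.01976646, -0.02237989, -0.00435545]), 'finger_gap': 85.15986556809683}
{'fx': 440.4978484305682, 'fy': 440.4978484305682, 'cx': 321.7960129025557, 'cy': 201.0837731251226, 'rvec': array([ 0.73445006, -2.69105463,  0.95334984]), 'tvec': array([ 441.25262278,  256.10390995, 1060.54070934])}
{'fx': 393.05798898074494, 'fy': 393.05798898074494, 'cx': 318.9876549515462, 'cy': 202.18449604268426, 'rvec': array([ 2.13740315, -2.16949567,  0.1378846 ]), 'tvec': array([  20.54536174,  542.52527241, 1062.23006204])}
```

View pics/side0.png

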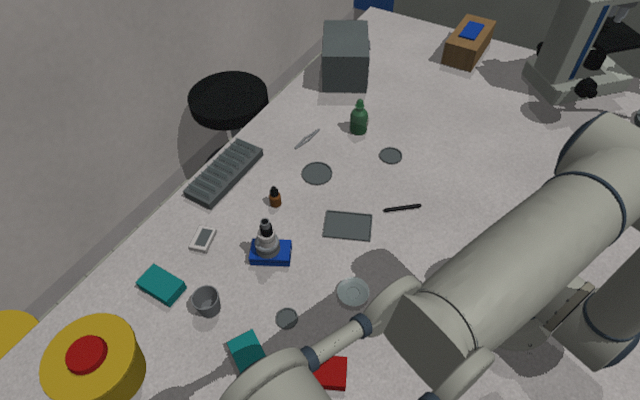

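View pics/top0.png

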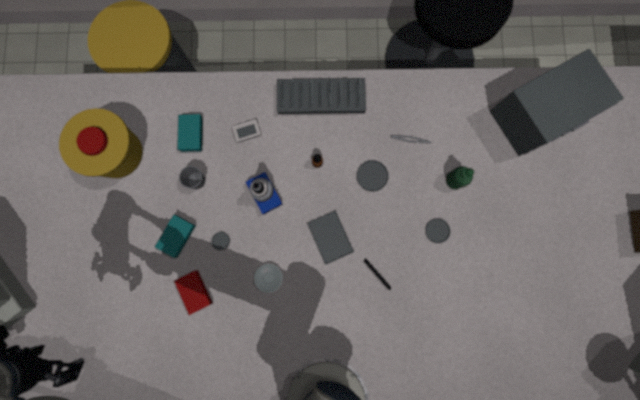

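```bash
cat > h.py <<'E'
import numpy as np, cv2
from plant import manip
C={n:manip.get_calibration(n) for n in("side","top")}
def K(n): c=C[n]; return np.array([[c['fx'],0,c['cx']],[0,c['fy'],c['cy']],[0,0,1.]])
def proj(n,P): return cv2.projectPoints(np.float64(P).reshape(-1,1,3),C[n]['rvec'],C[n]['tvec'],K(n),None)[0].reshape(-1,2)
def ray(n,uv):
    R=cv2.Rodrigues(C[n]['rvec'])[0]; d=R.T@np.linalg.inv(K(n))@np.array([uv[0],uv[1],1.]); return -R.T@C[n]['tvec'],d/np.linalg.norm(d)
def onz(n,uv,z): o,d=ray(n,uv); return o+d*(z-o[2])/d[2]
def tri(a,b):  # side px, top px
    o1,d1=ray("side",a); o2,d2=ray("top",b)
    s=np.linalg.lstsq(np.stack([d1,-d2],1),o2-o1,rcond=None)[0]
    p,q=o1+s[0]*d1,o2+s[1]*d2; return (p+q)/2,np.linalg.norm(p-q)
def crop(n,f,x0,y0,w,h,s,name):
    cv2.imwrite("pics/"+name,cv2.resize(f[y0:y0+h,x0:x0+w,::-1],None,fx=s,fy=s,interpolation=cv2.INTER_CUBIC))
E
python3 - <<'E'
from h import *
for n in C: print(n,proj(n,[[0,0,0],[189,569,250],[500,0,0],[500,200,0]]).round(),ray(n,(320,200))[0].round())
a=cv2.imread("pics/side0.png")[:,:,::-1];b=cv2.imread("pics/top0.png")[:,:,::-1]
crop("side",a,180,110,260,195,3,"s1.png"); crop("top",b,140,100,200,150,4,"t1.png"); crop("top",b,290,130,200,150,4,"t2.png")
E
```

```text
side [[505. 307.]
 [310. 487.]
 [326. 223.]
 [286. 278.]] [123. 624. 990.]
top [[327. 403.]
 [ 61. 357.]
 [324. 219.]
 [254. 220.]] [ 401.   12. 1124.]
```

View pics/s1.png

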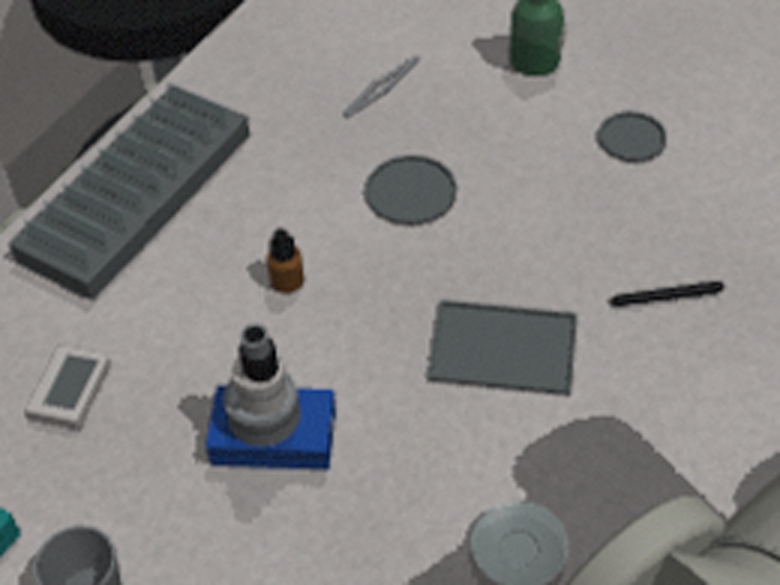

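View pics/t1.png

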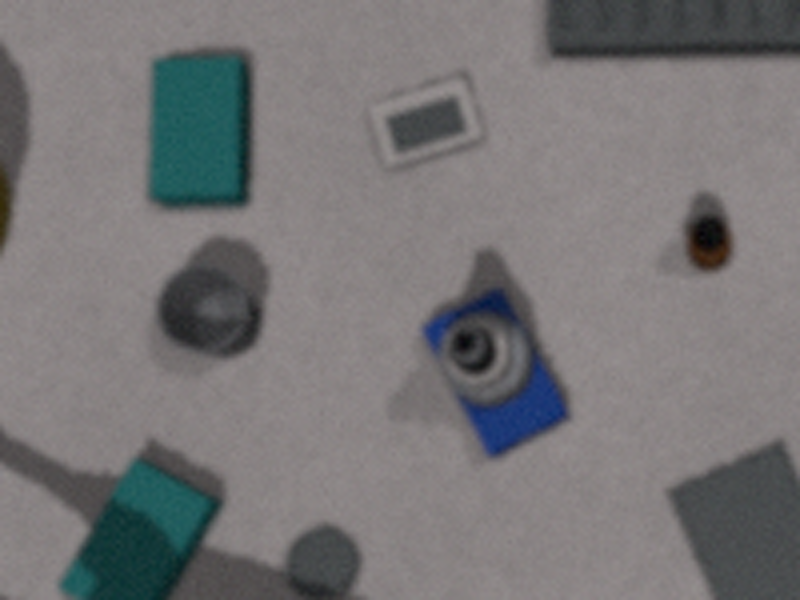

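View pics/t2.png

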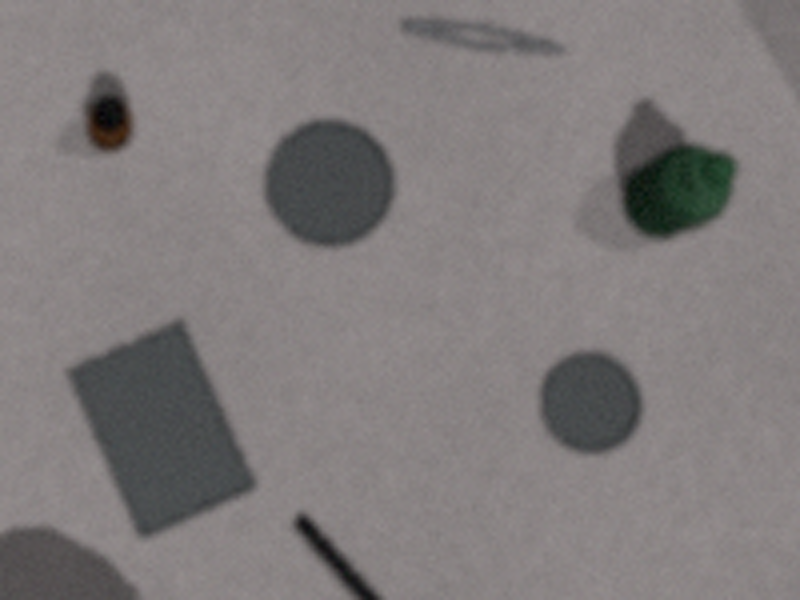

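```bash
python3 - <<'E'
from h import *
im={"side":cv2.imread("pics/side0.png"),"top":cv2.imread("pics/top0.png")}
rests={"small":((287,318),(220,240)),"medium":((390,156),(438,230)),"large":((317,173),(372,176)),"square":((347,226),(330,236))}
def seg(n,c,w):
    f=im[n].astype(float); x,y=c
    p=f[y-w:y+w,x-w:x+w]
    # bluish-grey: R lower vs B; background R>B slightly
    m=((p[:,:,0]-p[:,:,2])>-1.5)
    m=cv2.GaussianBlur((p[:,:,0]-p[:,:,2]),(3,3),0)
    t=cv2.threshold(((m-m.min())/(m.max()-m.min())*255).astype(np.uint8),0,255,cv2.THRESH_OTSU)[1]
    k,l,s,ce=cv2.connectedComponentsWithStats(t)
    i=l[w,w]
    cs=cv2.findContours((l==i).astype(np.uint8),cv2.RETR_EXTERNAL,cv2.CHAIN_APPROX_NONE)[0][0]
    return ce[i]+[x-w,y-w],s[i],cs[:,0]+[x-w,y-w]
for k,(a,b) in rests.items():
    cs=[]
    for n,c in(("side",a),("top",b)):
        ce,s,ct=seg(n,c,22 if k!="square" else 34); cs.append(ce)
        P=np.array([onz(n,u,5)[:2] for u in ct]).astype(np.float32)
        el=cv2.minAreaRect(P) if k=="square" else cv2.fitEllipse(P)
        print(k,n,ce.round(1),s[4],"z5:",onz(n,ce,5).round(1),np.round(el[0],1),np.round(el[1],1),round(el[2],1))
    print("  tri",[np.round(v,1) for v in tri(*cs)])
# blue box & bottles
for n in im:
    h=cv2.cvtColor(im[n],cv2.COLOR_BGR2HSV)
    for nm,lo,hi in(("blue",(108,150,60),(130,255,255)),("green",(55,80,20),(80,255,255)),("amber",(5,130,30),(20,255,255))):
        m=cv2.inRange(h,lo,hi);k,l,s,ce=cv2.connectedComponentsWithStats(m)
        for i in range(1,k):
            if s[i][4]>25: print(n,nm,s[i],ce[i].round(1))
E
python3 - <<'E'
from h import *
a=cv2.imread("pics/side0.png")[:,:,::-1];b=cv2.imread("pics/top0.png")[:,:,::-1]
crop("side",a,245,212,50,60,10,"s2.png"); crop("top",b,240,165,50,55,10,"t3.png")
E
```

```text
small side [286.5 318. ] 373 z5: [437.8 291.    5. ] [438.  290.7] [50.7 51.9] 42.1
small top [220.1 240.7] 261 z5: [440.7 294.6   5. ] [440.8 294.6] [48.1 50.4] 44.6
  tri [array([438.7, 292.8,   8. ]), np.float64(4.2)]
medium side [390.4 155.1] 299 z5: [ 458.4 -327.9    5. ] [ 458.7 -328.4] [68.4 70.7] 23.5
medium top [437.4 230.4] 475 z5: [ 460.8 -322.8    5. ] [ 460.9 -322.8] [67.1 67.4] 47.1
  tri [array([ 458.6, -322.2,    9.9]), np.float64(4.2)]
large side [316.6 172.8] 551 z5: [ 620.1 -146.6    5. ] [ 620.6 -147.5] [90.5 91.7] 43.2
large top [372.  175.3] 763 z5: [ 622.8 -142.2    5. ] [ 623.1 -142.2] [88.1 88.7] 74.7
  tri [array([ 619.9, -142.5,    9.4]), np.float64(4.3)]
square side [347.5 225.2] 1264 z5: [443.7 -20.8   5. ] [444.9 -22.2] [129.9  92.4] 23.1
square top [330. 237.] 1416 z5: [446.6 -17.2   5. ] [447.  -17.1] [129.3  89.2] 22.6
  tri [array([444.6, -18. ,   8. ]), np.float64(4.1)]
side blue [354   0  40  11 232] [374.1   4. ]
side blue [459  21  25  19 269] [471.4  30.1]
side blue [249 239  42  27 583] [272.3 255.2]
side green [351  99  16  36 331] [359.2 119. ]
side amber [270 193  11  14 103] [275.3 200.6]
side amber [ 65 339  13  28  32] [ 68.1 351.8]
side amber [ 68 358  38  18  48] [ 86.3 370.2]
top blue [247 173  20  13  54] [256.4 178.2]
top blue [257 191  24  22 235] [269.4 202.9]
top green [447 167  26  21 351] [459.8 176.9]
top amber [ 75 126  34  31 204] [ 91.3 140.9]
top amber [313 159   9   8  37] [316.7 162.8]
top amber [632 218   8  12  26] [634.8 224.3]
```

View pics/s2.png

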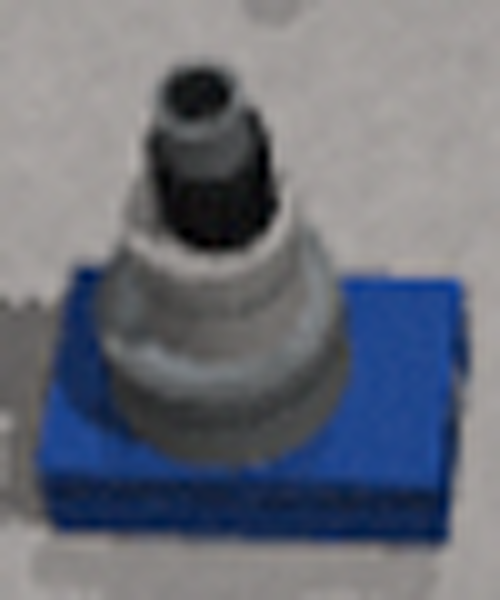

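View pics/t3.png

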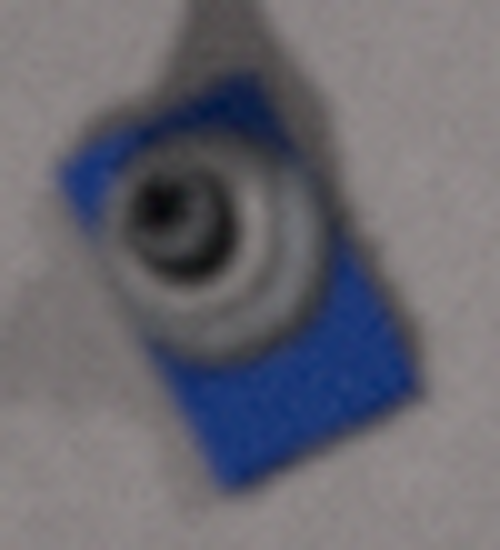

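Run:
```python
from h import *
S=lambda p:(245+p[0]/10-.45,212+p[1]/10-.45)
T=lambda p:(240+p[0]/10-.45,165+p[1]/10-.45)
for nm,s,t,z in(("tube",(200,92),(161,205),154),("canister",(212,219),(190,222),108),("tin",(223,300),(217,248),68)):
    p,e=tri(S(s),T(t)); print(nm,p.round(1),round(e,1),onz("side",S(s),z).round(1),onz("top",T(t),z).round(1))
for n,F,cs in(("side",S,[(75,270),(465,282),(450,500),(40,475)]),("top",T,[(60,170),(255,72),(420,390),(232,490)])):
    P=np.array([onz(n,F(c),34)[:2] for c in cs]).astype(np.float32); print(n,P.round(1),P.mean(0),cv2.minAreaRect(P))
```

```text
tube [569.9 168.2 160.4] 4.0 [571.4 164.1 154. ] [572.9 170.2 154. ]
canister [574.2 169.1 106.6] 5.4 [570.9 168.9 108. ] [576.4 170.1 108. ]
tin [574.8 168.3  69.3] 2.3 [574.3 167.2  68. ] [576.1 169.   68. ]
side [[630.2 162.3]
 [539.3 113.7]
 [506.1 171.1]
 [600.2 217.6]] [568.94324 166.16444] ((568.125, 166.68682861328125), (105.3187255859375, 66.2839126586914), 28.116443634033203)
top [[604.6 218.4]
 [631.9 163.5]
 [540.7 117.1]
 [513.4 169.6]] [572.6527  167.16248] ((572.4076538085938, 167.63388061523438), (103.48119354248047, 61.25180435180664), 26.95041275024414)
```

```bash
python3 -m creep '[{"travel":[0,0,0],"rotation":[0,0,-6.2]},{"travel":[0,0,0],"rotation":[0,0,-6.2]},{"travel":[0,0,0],"rotation":[0,0,-6]},{"travel":[0,0,0],"rotation":[0,0,0]},{"travel":[0,0,0],"rotation":[0,0,0]}]' 70 30
```

```text
time: 0.6
tcp_pos: [189.7, 569.1, 249.8]
tool_rot: [-3.141, -0.0, 3.138]
ft_force: [0.6, 0.3, 1.0]
finger_gap: 69.8
```

```bash
python3 -m creep '[{"travel":[-15,-16,0],"rotation":[0,0,0]},{"travel":[-32,-33,0],"rotation":[0,0,0]},{"travel":[-32,-33,0],"rotation":[0,0,0]},{"travel":[-32,-33,0],"rotation":[0,0,0]},{"travel":[-32,-33,0],"rotation":[0,0,0]},{"travel":[-32,-33,0],"rotation":[0,0,0]},{"travel":[-32,-33,0],"rotation":[0,0,0]},{"travel":[-32,-33,0],"rotation":[0,0,0]},{"travel":[-32,-33,0],"rotation":[0,0,0]},{"travel":[-32,-33,0],"rotation":[0,0,0]},{"travel":[-20,-28,0],"rotation":[0,0,0]},{"travel":[0,0,0],"rotation":[0,0,0]}]'
python3 -m creep '[{"travel":[0,0,0],"rotation":[0,0,0]},{"travel":[0,0,0],"rotation":[0,0,0]},{"travel":[0,0,0],"rotation":[0,0,0]}]'
```

```text
time: 1.8
tcp_pos: [514.6, 224.4, 249.5]
tool_rot: [-3.14, -0.0, 3.133]
ft_force: [-0.3, 0.3, -0.3]
finger_gap: 70.2
time: 2.1
tcp_pos: [511.9, 229.1, 250.4]
tool_rot: [3.141, 0.0, -3.141]
ft_force: [0.1, 1.4, -0.0]
finger_gap: 70.2
```

```bash
python3 -m creep '[{"travel":[-20,-20,0],"rotation":[0,0,0]},{"travel":[-20,-20,10],"rotation":[0,0,0]},{"travel":[-20,-21,20],"rotation":[0,0,0]},{"travel":[0,0,20],"rotation":[0,0,0]},{"travel":[0,0,0],"rotation":[0,0,0]},{"travel":[0,0,0],"rotation":[0,0,0]},{"travel":[0,0,0],"rotation":[0,0,0]}]'
cat > look.py <<'E'
import sys
from h import *
t=sys.argv[1]; P=eval(sys.argv[2])
for n in C:
    f=manip.grab_frame(n); cv2.imwrite(f"pics/{t}_{n}_full.png",f[:,:,::-1])
    u=proj(n,P)[0]; x=int(min(max(u[0]-60,0),520)); y=int(min(max(u[1]-50,0),300)); crop(n,f,x,y,120,100,6,f"{t}_{n}.png"); print(n,x,y)
a=cv2.imread(f"pics/{t}_side.png"); b=cv2.imread(f"pics/{t}_top.png"); cv2.imwrite(f"pics/{t}.png",cv2.resize(np.hstack([a,b]),(800,333)))
E
python3 look.py a "(572,167,120)"
```

```text
time: 2.8
tcp_pos: [572.5, 168.0, 202.1]
tool_rot: [3.141, 0.002, -3.141]
ft_force: [0.5, 0.6, 0.4]
finger_gap: 69.9
side 205 179
top 199 137
```

View pics/a.png

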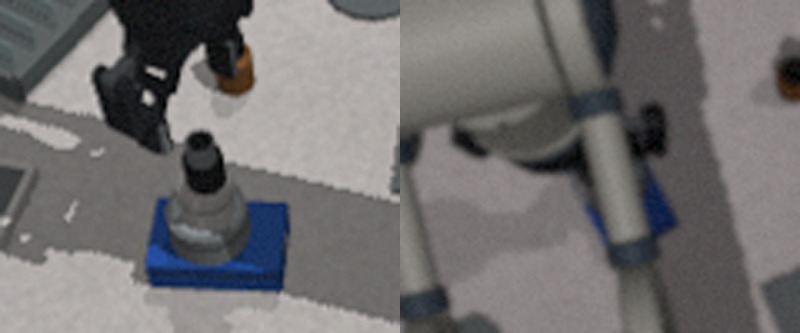

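Run:
```python
from h import *
for z in (202,195,190,183,176): print(z,((proj("side",[[572,168+35,z],[572,168+42,z],[572,168-35,z],[572,168,z]])-[205,179])*3.333).round(0).tolist())
```

```text
202 [[156.0, 136.0], [149.0, 143.0], [216.0, 67.0], [186.0, 101.0]]
195 [[157.0, 142.0], [151.0, 150.0], [217.0, 73.0], [187.0, 107.0]]
190 [[158.0, 147.0], [152.0, 154.0], [217.0, 78.0], [188.0, 112.0]]
183 [[160.0, 153.0], [153.0, 160.0], [219.0, 84.0], [190.0, 118.0]]
176 [[161.0, 159.0], [155.0, 166.0], [220.0, 90.0], [191.0, 124.0]]
```

View pics/a_side.png

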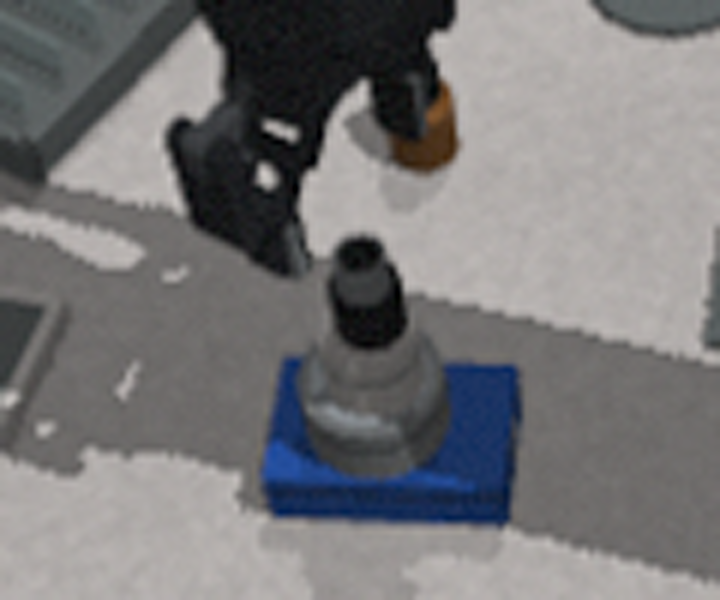

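```bash
python3 -m creep '[{"travel":[0,0,10],"rotation":[0,0,0]},{"travel":[0,0,12],"rotation":[0,0,0]},{"travel":[0,0,12],"rotation":[0,0,0]},{"travel":[0,0,12],"rotation":[0,0,0]},{"travel":[0,0,12],"rotation":[0,0,0]},{"travel":[0,0,8],"rotation":[0,0,0]},{"travel":[0,0,4],"rotation":[0,0,0]},{"travel":[0,0,0],"rotation":[0,0,0]},{"travel":[0,0,0],"rotation":[0,0,0]},{"travel":[0,0,0],"rotation":[0,0,0]}]' 60 25
python3 look.py b "(572,167,120)"
```

```text
time: 3.9
tcp_pos: [572.9, 167.0, 131.1]
tool_rot: [3.141, 0.001, 3.141]
ft_force: [0.0, -0.4, -0.2]
finger_gap: 60.1
side 205 179
top 199 137
```

View pics/b_side.png

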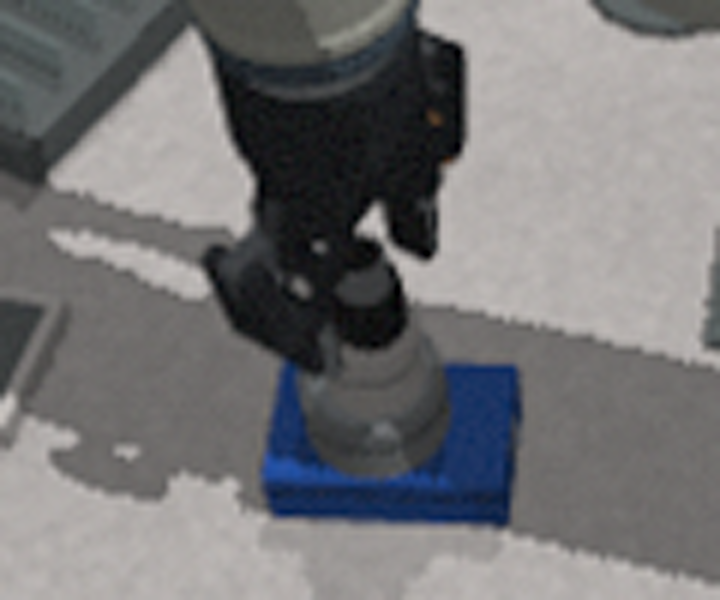

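```bash
python3 -m creep '[{"travel":[0,0,0],"rotation":[0,0,0]},{"travel":[0,0,0],"rotation":[0,0,0]},{"travel":[0,0,0],"rotation":[0,0,0]},{"travel":[0,0,0],"rotation":[0,0,0]},{"travel":[0,0,0],"rotation":[0,0,0]},{"travel":[0,0,0],"rotation":[0,0,0]},{"travel":[0,0,0],"rotation":[0,0,0]},{"travel":[0,0,0],"rotation":[0,0,0]}]' 20 30
python3 look.py c "(572,167,120)"
```

```text
time: 4.8
tcp_pos: [572.6, 167.0, 130.6]
tool_rot: [3.141, 0.0, 3.141]
ft_force: [-0.7, 1.5, 3.0]
finger_gap: 29.0
side 205 179
top 199 137
```

View pics/c_side.png

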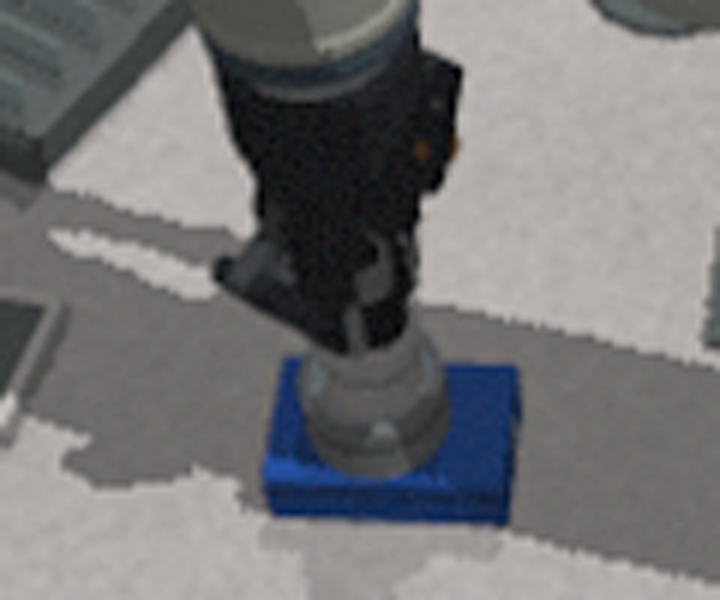

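```bash
python3 -m creep '[{"travel":[0,0,-3],"rotation":[0,0,0]},{"travel":[0,0,-6],"rotation":[0,0,0]},{"travel":[0,0,-12],"rotation":[0,0,0]},{"travel":[0,0,-15],"rotation":[0,0,0]},{"travel":[0,0,-10],"rotation":[0,0,0]},{"travel":[0,0,-4],"rotation":[0,0,0]},{"travel":[0,0,0],"rotation":[0,0,0]},{"travel":[0,0,0],"rotation":[0,0,0]}]'
python3 look.py d "(572,167,120)"
```

```text
time: 5.7
tcp_pos: [572.4, 166.9, 179.9]
tool_rot: [-3.141, -0.0, 3.141]
ft_force: [1.0, 0.1, -1.1]
finger_gap: 29.0
side 205 179
top 199 137
```

View pics/d_side.png

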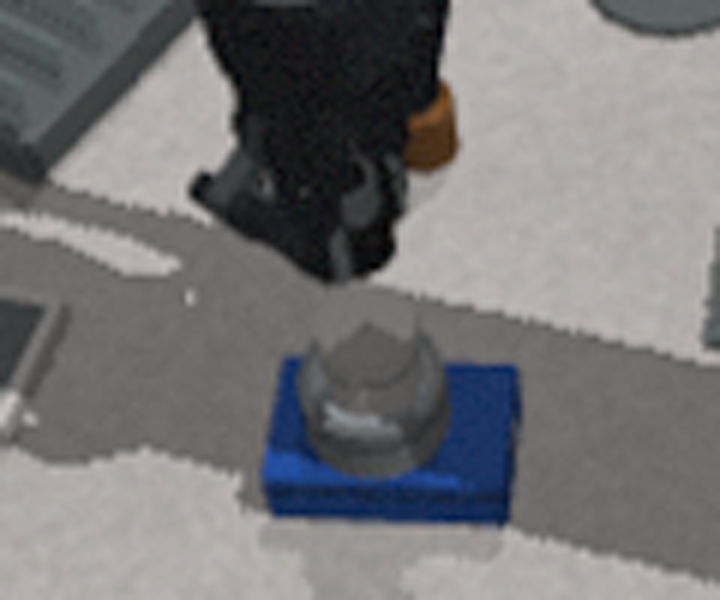

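```bash
python3 -m creep '[{"travel":[8,8,0],"rotation":[0,0,0]},{"travel":[15,14,0],"rotation":[0,0,0]},{"travel":[20,19,0],"rotation":[0,0,0]},{"travel":[20,19,0],"rotation":[0,0,0]},{"travel":[20,19,10],"rotation":[0,0,0]},{"travel":[20,19,20],"rotation":[0,0,0]},{"travel":[18,17,25],"rotation":[0,0,0]},{"travel":[8,8,25],"rotation":[0,0,0]},{"travel":[4,3,20],"rotation":[0,0,0]},{"travel":[0,0,10],"rotation":[0,0,0]},{"travel":[0,0,0],"rotation":[0,0,0]},{"travel":[0,0,0],"rotation":[0,0,0]}]'
python3 -m creep '[{"travel":[0,0,0],"rotation":[0,0,0]},{"travel":[0,0,0],"rotation":[0,0,0]}]'
python3 look.py e "(439,293,20)"
```

```text
time: 7.0
tcp_pos: [439.8, 293.3, 71.2]
tool_rot: [3.141, 0.001, 3.141]
ft_force: [-0.1, -0.1, 0.2]
finger_gap: 28.7
time: 7.2
tcp_pos: [440.4, 293.2, 71.7]
tool_rot: [3.14, 0.002, 3.14]
ft_force: [0.3, 0.2, -1.3]
finger_gap: 28.6
side 225 265
top 159 191
```

View pics/e.png

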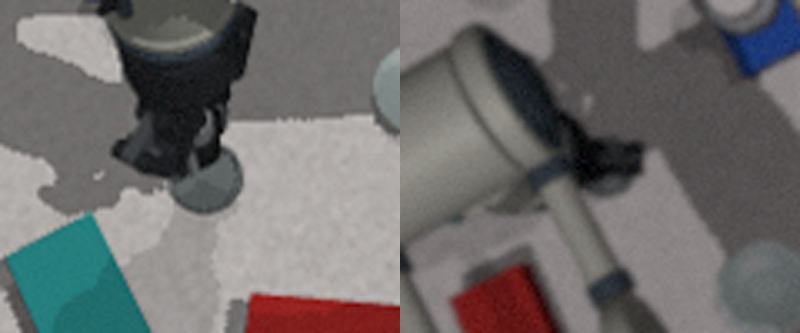

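```bash
python3 -m creep '[{"travel":[0,0,8],"rotation":[0,0,0]},{"travel":[0,0,12],"rotation":[0,0,0]},{"travel":[0,0,10],"rotation":[0,0,0]},{"travel":[0,0,6],"rotation":[0,0,0]},{"travel":[0,0,4],"rotation":[0,0,0]},{"travel":[0,0,2],"rotation":[0,0,0]},{"travel":[0,0,1],"rotation":[0,0,0]},{"travel":[0,0,0],"rotation":[0,0,0]},{"travel":[0,0,0],"rotation":[0,0,0]}]'
python3 -m creep '[{"travel":[0,0,0],"rotation":[0,0,0]},{"travel":[0,0,0],"rotation":[0,0,0]}]'
```

```text
time: 8.2
tcp_pos: [439.8, 293.2, 27.7]
tool_rot: [3.141, 0.001, 3.141]
ft_force: [0.4, 0.9, -0.7]
finger_gap: 28.6
time: 8.4
tcp_pos: [439.7, 293.1, 27.6]
tool_rot: [3.141, 0.0, 3.141]
ft_force: [-0.8, -0.7, -0.8]
finger_gap: 29.2
```

```bash
for i in 1 2 3; do python3 -m creep '[{"travel":[0,0,1],"rotation":[0,0,0]},{"travel":[0,0,0],"rotation":[0,0,0]}]'; done; python3 look.py f "(439,293,20)"
```

```text
time: 8.6
tcp_pos: [439.5, 293.0, 26.2]
tool_rot: [-3.141, -0.0, 3.141]
ft_force: [-0.1, 0.9, -0.4]
finger_gap: 28.8
time: 8.8
tcp_pos: [439.5, 293.0, 25.1]
tool_rot: [-3.141, -0.0, 3.141]
ft_force: [-0.3, 0.0, -1.3]
finger_gap: 28.8
time: 9.0
tcp_pos: [439.7, 293.1, 24.6]
tool_rot: [3.142, 0.0, 3.141]
ft_force: [-0.7, -0.6, 0.7]
finger_gap: 29.3
side 225 265
top 159 191
```

View pics/f_side.png

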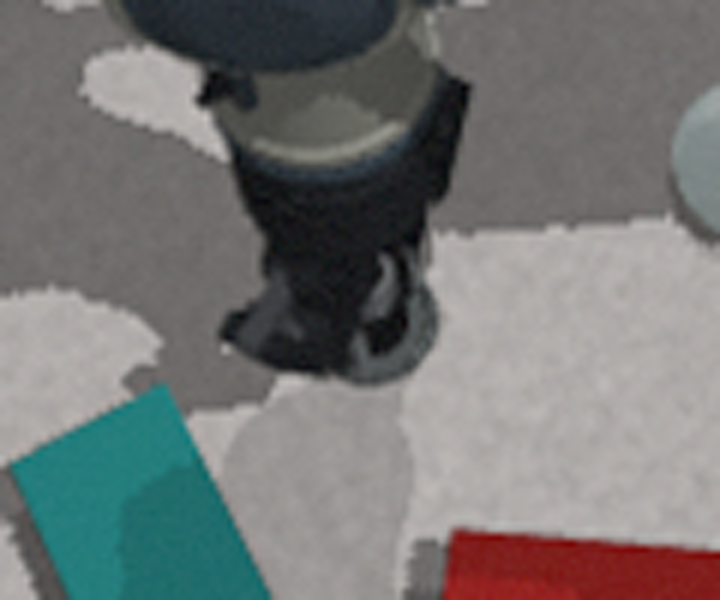

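```bash
for i in 1 2 ; do python3 -m creep '[{"travel":[0,0,0.5],"rotation":[0,0,0]},{"travel":[0,0,0],"rotation":[0,0,0]}]'; done
```

```text
time: 9.3
tcp_pos: [439.7, 293.1, 24.6]
tool_rot: [3.141, 0.0, 3.141]
ft_force: [-2.0, -1.1, 4.5]
finger_gap: 29.3
time: 9.5
tcp_pos: [439.7, 293.2, 24.5]
tool_rot: [3.141, 0.001, 3.141]
ft_force: [-3.1, -2.5, 8.0]
finger_gap: 28.9
```

```bash
python3 -m creep '[{"travel":[0,0,-0.7],"rotation":[0,0,0]},{"travel":[0,0,0],"rotation":[0,0,0]}]'; python3 -m creep '[{"travel":[0,0,0],"rotation":[0,0,0]},{"travel":[0,0,0],"rotation":[0,0,0]},{"travel":[0,0,0],"rotation":[0,0,0]},{"travel":[0,0,0],"rotation":[0,0,0]},{"travel":[0,0,0],"rotation":[0,0,0]}]' 50
python3 -m creep '[{"travel":[0,0,-4],"rotation":[0,0,0]},{"travel":[0,0,-12],"rotation":[0,0,0]},{"travel":[0,0,-25],"rotation":[0,0,0]},{"travel":[0,0,-25],"rotation":[0,0,0]},{"travel":[0,0,-30],"rotation":[0,0,0]},{"travel":[0,0,-30],"rotation":[0,0,0]},{"travel":[0,0,-30],"rotation":[0,0,0]},{"travel":[0,0,-10],"rotation":[0,0,0]},{"travel":[0,0,0],"rotation":[0,0,0]}]'
python3 look.py g "(439,293,20)"
```

```text
time: 9.7
tcp_pos: [439.7, 293.1, 24.6]
tool_rot: [3.141, 0.001, 3.141]
ft_force: [-1.7, -2.0, 5.3]
finger_gap: 29.2
time: 10.2
tcp_pos: [439.5, 293.0, 23.8]
tool_rot: [-3.141, -0.0, 3.141]
ft_force: [0.4, -0.1, -0.3]
finger_gap: 50.0
time: 11.1
tcp_pos: [440.3, 293.5, 192.5]
tool_rot: [3.139, 0.004, 3.141]
ft_force: [0.6, -0.2, -0.4]
finger_gap: 49.8
side 225 265
top 159 191
```

View pics/g_side.png

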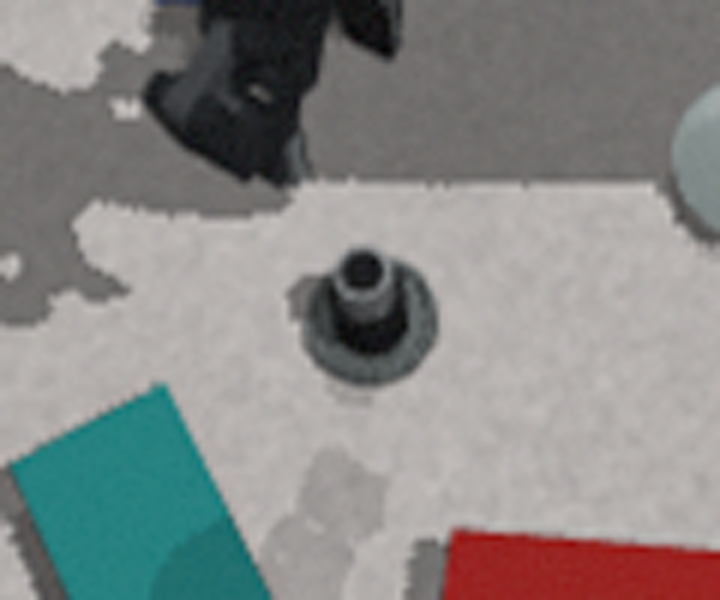

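Run:
```python
from h import *
a=cv2.imread("pics/g_side_full.png")[:,:,::-1];b=cv2.imread("pics/g_top_full.png")[:,:,::-1]
crop("side",a,240,212,60,60,8,"x.png"); crop("top",b,235,160,60,60,8,"y.png")
cv2.imwrite("pics/g2.png",cv2.resize(np.hstack([cv2.imread("pics/x.png"),cv2.imread("pics/y.png")]),(800,400)))
```

```text
(no output)
```

View pics/g2.png

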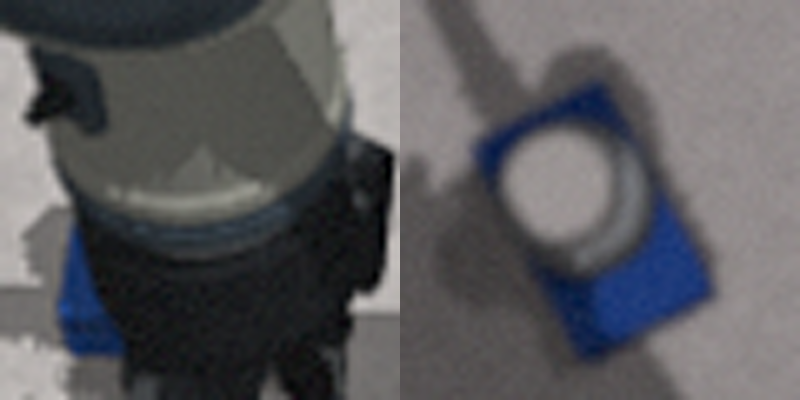

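```bash
python3 -m creep '[{"travel":[-15,-14,0],"rotation":[0,0,0]},{"travel":[-30,-28,0],"rotation":[0,0,0]},{"travel":[-30,-28,0],"rotation":[0,0,0]},{"travel":[-30,-28,0],"rotation":[0,0,0]},{"travel":[-20,-19,0],"rotation":[0,0,0]},{"travel":[-9,-8,0],"rotation":[0,0,0]},{"travel":[0,0,15],"rotation":[0,0,0]},{"travel":[0,0,15],"rotation":[0,0,0]},{"travel":[0,0,10],"rotation":[0,0,0]},{"travel":[0,0,0],"rotation":[0,0,0]},{"travel":[0,0,0],"rotation":[0,0,0]},{"travel":[0,0,0],"rotation":[0,0,0]}]' 68
python3 look.py h "(572,167,80)"
```

```text
time: 12.4
tcp_pos: [573.5, 168.5, 150.9]
tool_rot: [3.141, 0.001, -3.141]
ft_force: [-1.1, -0.0, 0.9]
finger_gap: 68.3
side 207 189
top 201 140
```

View pics/h_side.png

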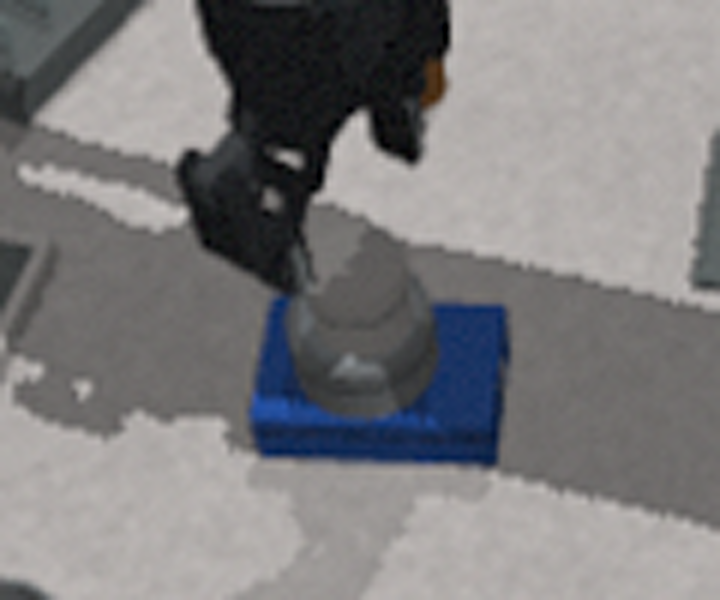

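```bash
python3 -m creep '[{"travel":[0,0,8],"rotation":[0,0,0]},{"travel":[0,0,12],"rotation":[0,0,0]},{"travel":[0,0,12],"rotation":[0,0,0]},{"travel":[0,0,12],"rotation":[0,0,0]},{"travel":[0,0,8],"rotation":[0,0,0]},{"travel":[0,0,5],"rotation":[0,0,0]},{"travel":[0,0,2],"rotation":[0,0,0]},{"travel":[0,0,0],"rotation":[0,0,0]},{"travel":[0,0,0],"rotation":[0,0,0]}]'
python3 -m creep '[{"travel":[0,0,0],"rotation":[0,0,0]},{"travel":[0,0,0],"rotation":[0,0,0]},{"travel":[0,0,0],"rotation":[0,0,0]},{"travel":[0,0,0],"rotation":[0,0,0]},{"travel":[0,0,0],"rotation":[0,0,0]},{"travel":[0,0,0],"rotation":[0,0,0]},{"travel":[0,0,0],"rotation":[0,0,0]},{"travel":[0,0,0],"rotation":[0,0,0]}]' 34 30
python3 look.py i "(572,167,80)"
```

```text
time: 13.4
tcp_pos: [573.8, 168.0, 91.6]
tool_rot: [3.141, 0.001, 3.141]
ft_force: [-0.6, -0.2, 0.7]
finger_gap: 67.7
time: 14.2
tcp_pos: [573.8, 168.0, 91.7]
tool_rot: [3.141, 0.001, 3.141]
ft_force: [0.4, -1.1, 4.5]
finger_gap: 41.4
side 207 189
top 201 140
```

View pics/i_side.png

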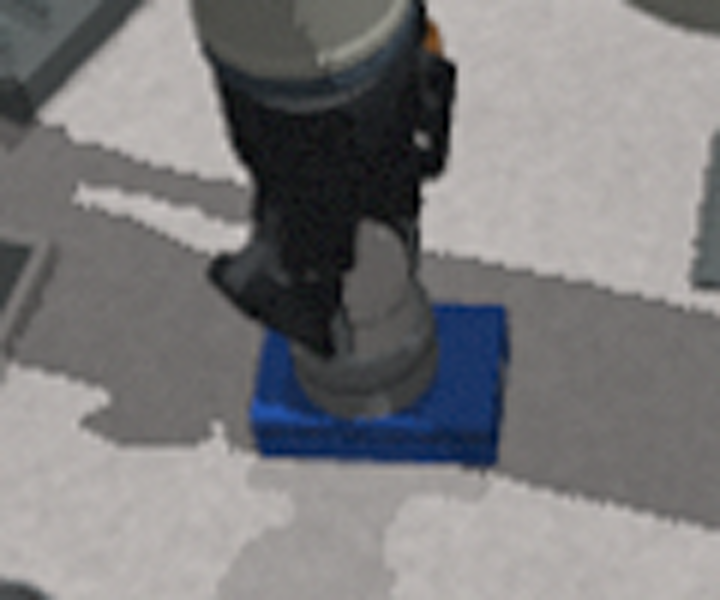

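```bash
python3 -m creep '[{"travel":[0,0,-2],"rotation":[0,0,0]},{"travel":[0,0,-5],"rotation":[0,0,0]},{"travel":[0,0,-12],"rotation":[0,0,0]},{"travel":[0,0,-15],"rotation":[0,0,0]},{"travel":[0,0,-20],"rotation":[0,0,0]},{"travel":[0,0,-20],"rotation":[0,0,0]},{"travel":[0,0,-12],"rotation":[0,0,0]},{"travel":[0,0,-4],"rotation":[0,0,0]},{"travel":[0,0,0],"rotation":[0,0,0]},{"travel":[0,0,0],"rotation":[0,0,0]}]' - 40
python3 look.py j "(572,167,80)"
```

```text
time: 15.3
tcp_pos: [573.2, 167.9, 179.9]
tool_rot: [-3.141, -0.002, 3.141]
ft_force: [-0.4, -0.0, -1.8]
finger_gap: 41.1
side 207 189
top 201 140
```

View pics/j_side.png

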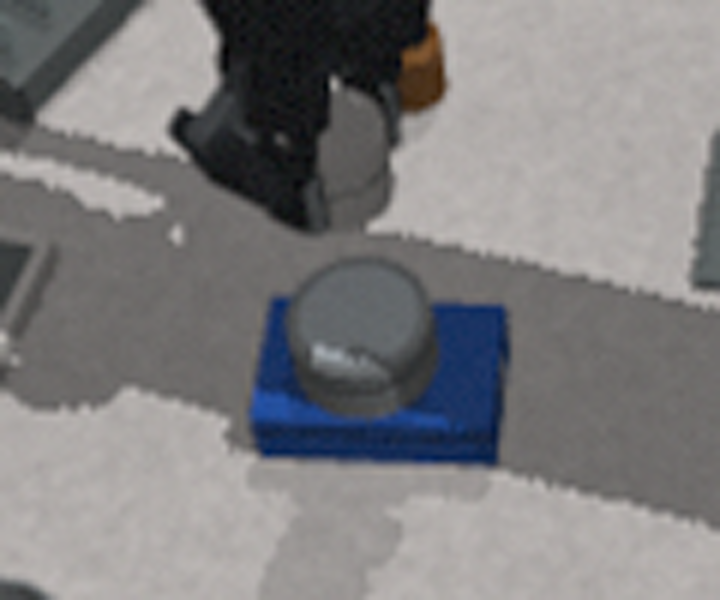

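```bash
python3 - <<'E'
from h import *
print(onz("top",(457,180),30),onz("side",(359,128),15),onz("side",(275,201),20))
E
python3 -m creep '[{"travel":[2,-10,0],"rotation":[0,0,0]},{"travel":[6,-25,0],"rotation":[0,0,0]},{"travel":[10,-45,0],"rotation":[0,0,0]},{"travel":[10,-45,0],"rotation":[0,0,0]},{"travel":[10,-45,0],"rotation":[0,0,0]},{"travel":[10,-45,0],"rotation":[0,0,0]},{"travel":[10,-45,0],"rotation":[0,0,0]},{"travel":[10,-45,0],"rotation":[0,0,0]},{"travel":[10,-45,0],"rotation":[0,0,0]},{"travel":[10,-45,0],"rotation":[0,0,0]},{"travel":[11,-40,0],"rotation":[0,0,0]},{"travel":[8,-30,0],"rotation":[0,0,0]}]'
python3 -m creep '[{"travel":[4,-18,10],"rotation":[0,0,0]},{"travel":[2.6,-10,20],"rotation":[0,0,0]},{"travel":[0,0,20],"rotation":[0,0,0]},{"travel":[0,0,20],"rotation":[0,0,0]},{"travel":[0,0,10],"rotation":[0,0,0]},{"travel":[0,0,0],"rotation":[0,0,0]},{"travel":[0,0,0],"rotation":[0,0,0]},{"travel":[0,0,0],"rotation":[0,0,0]}]'
python3 look.py k "(460,-325,40)"
```

```text
[ 600.74314963 -378.12353417   30.        ] [ 598.58347686 -381.38799539   15.        ] [658.46053872  17.97671607  20.        ]
time: 16.6
tcp_pos: [464.4, -299.7, 180.5]
tool_rot: [-3.141, -0.001, 3.139]
ft_force: [0.4, 0.6, -0.5]
finger_gap: 40.8
time: 17.4
tcp_pos: [460.1, -325.4, 102.5]
tool_rot: [-3.14, 0.002, 3.141]
ft_force: [0.2, -1.3, -0.1]
finger_gap: 41.0
side 330 97
top 382 179
```

View pics/k.png

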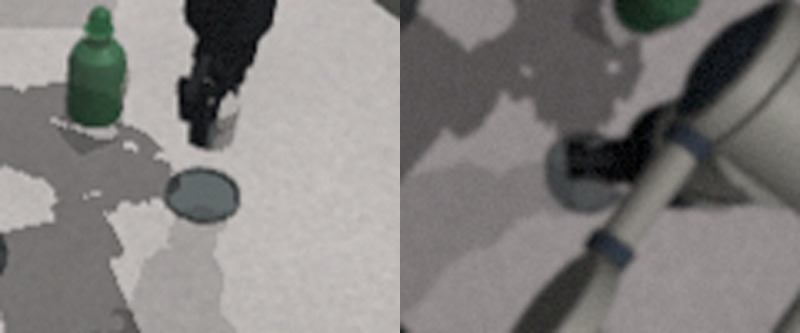

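```bash
python3 -m creep '[{"travel":[0,0,8],"rotation":[0,0,0]},{"travel":[0,0,15],"rotation":[0,0,0]},{"travel":[0,0,15],"rotation":[0,0,0]},{"travel":[0,0,14],"rotation":[0,0,0]},{"travel":[0,0,10],"rotation":[0,0,0]},{"travel":[0,0,6],"rotation":[0,0,0]},{"travel":[0,0,4],"rotation":[0,0,0]},{"travel":[0,0,2],"rotation":[0,0,0]},{"travel":[0,0,0],"rotation":[0,0,0]},{"travel":[0,0,0],"rotation":[0,0,0]},{"travel":[0,0,0],"rotation":[0,0,0]}]'
for i in 1 2 ; do python3 -m creep '[{"travel":[0,0,1],"rotation":[0,0,0]},{"travel":[0,0,0],"rotation":[0,0,0]}]'; done; python3 look.py l "(460,-325,40)"
```

```text
time: 18.6
tcp_pos: [459.9, -325.2, 27.7]
tool_rot: [-3.141, 0.001, 3.141]
ft_force: [0.1, -0.8, -0.6]
finger_gap: 41.0
time: 18.8
tcp_pos: [459.6, -325.0, 26.0]
tool_rot: [-3.142, 0.0, 3.141]
ft_force: [0.6, 0.2, -0.3]
finger_gap: 41.3
time: 19.0
tcp_pos: [459.7, -325.1, 25.7]
tool_rot: [-3.141, 0.0, 3.141]
ft_force: [-1.9, 0.6, 3.5]
finger_gap: 41.1
side 330 97
top 382 179
```

View pics/l.png

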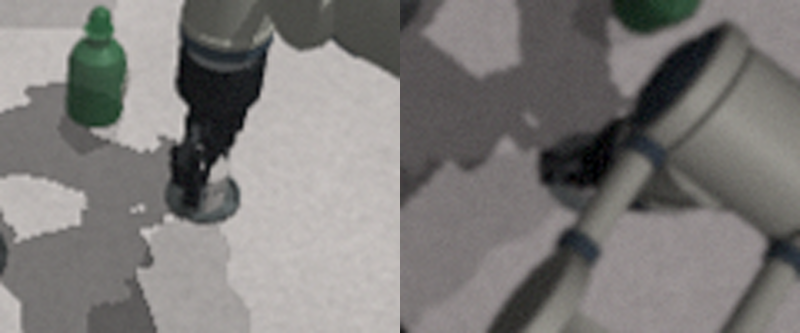

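Contact force is rising at 25.7, as predicted; release and lift.

```bash
python3 -m creep '[{"travel":[0,0,0],"rotation":[0,0,0]},{"travel":[0,0,0],"rotation":[0,0,0]},{"travel":[0,0,0],"rotation":[0,0,0]},{"travel":[0,0,0],"rotation":[0,0,0]},{"travel":[0,0,0],"rotation":[0,0,0]},{"travel":[0,0,0],"rotation":[0,0,0]}]' 62
python3 -m creep '[{"travel":[0,0,-4],"rotation":[0,0,0]},{"travel":[0,0,-12],"rotation":[0,0,0]},{"travel":[0,0,-25],"rotation":[0,0,0]},{"travel":[0,0,-30],"rotation":[0,0,0]},{"travel":[0,0,-30],"rotation":[0,0,0]},{"travel":[0,0,-30],"rotation":[0,0,0]},{"travel":[0,0,-20],"rotation":[0,0,0]},{"travel":[0,0,0],"rotation":[0,0,0]},{"travel":[0,0,0],"rotation":[0,0,0]}]'
python3 look.py m "(460,-325,40)"
python3 - <<'E'
from h import *
a=cv2.imread("pics/m_side_full.png")[:,:,::-1];b=cv2.imread("pics/m_top_full.png")[:,:,::-1]
crop("side",a,240,212,60,60,8,"x.png"); crop("top",b,235,160,60,60,8,"y.png")
cv2.imwrite("pics/m2.png",cv2.resize(np.hstack([cv2.imread("pics/x.png"),cv2.imread("pics/y.png")]),(800,400)))
E
```

```text
time: 19.7
tcp_pos: [459.6, -324.9, 24.9]
tool_rot: [3.142, -0.0, 3.141]
ft_force: [0.1, -0.3, 0.8]
finger_gap: 61.9
time: 20.6
tcp_pos: [459.7, -325.1, 176.6]
tool_rot: [-3.141, 0.001, 3.141]
ft_force: [-1.6, -0.2, -0.9]
finger_gap: 62.3
side 330 97
top 382 179
```

View pics/m.png

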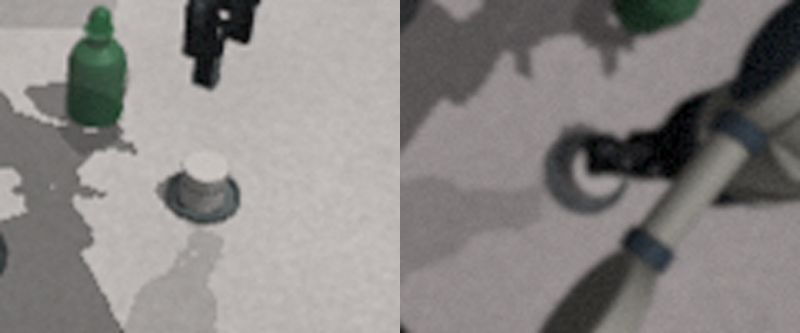

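View pics/m2.png

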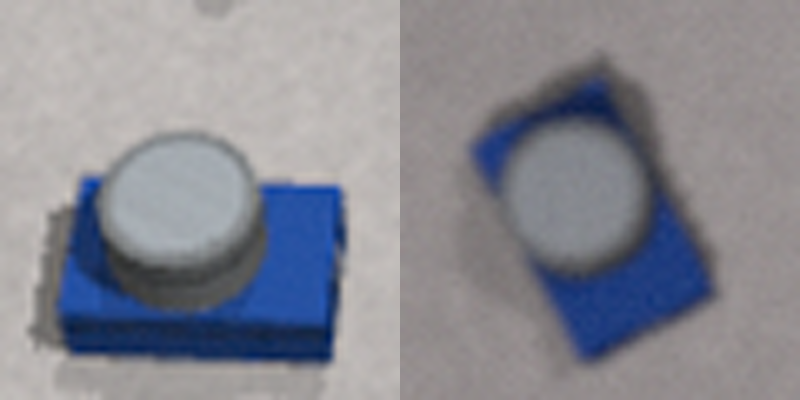

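Run:
```python
from h import *
k=400/60
S=lambda p:(240+p[0]/k-.43,212+p[1]/k-.43)
T=lambda p:(235+(p[0]-400)/k-.43,160+p[1]/k-.43)
s,t=S((180,199)),T((576,195)); print(tri(s,t),onz("side",s,68),onz("top",t,68))
for n,F,cs in(("side",S,[(80,180),(342,188),(332,338),(60,318)]),("top",T,[(470,148),(603,75),(716,292),(585,360)])):
    P=np.array([onz(n,F(c),34)[:2] for c in cs]).astype(np.float32); print(n,P.round(1).tolist(),P.mean(0),cv2.minAreaRect(P))
```

```text
(array([575.7880083 , 168.72707487,  69.87810563]), np.float64(3.194208094157839)) [575.14826705 167.26487107  68.        ] [577.55459186 169.75852933  68.        ]
side [[631.2000122070312, 163.0], [539.7000122070312, 114.0], [505.29998779296875, 173.10000610351562], [599.7000122070312, 218.10000610351562]] [568.9978  167.03148] ((568.2662963867188, 168.02621459960938), (106.2999267578125, 68.32379150390625), 28.132709503173828)
top [[604.0, 219.6999969482422], [634.5999755859375, 163.60000610351562], [541.2000122070312, 116.0], [513.2999877929688, 170.8000030517578]] [573.2832  167.52798] ((573.3716430664062, 168.24105834960938), (104.90936279296875, 63.861446380615234), 27.025856018066406)
```

```bash
python3 -m creep '[{"travel":[-2,10,0],"rotation":[0,0,0]},{"travel":[-6,28,0],"rotation":[0,0,0]},{"travel":[-11,45,0],"rotation":[0,0,0]},{"travel":[-11,45,0],"rotation":[0,0,0]},{"travel":[-11,45,0],"rotation":[0,0,0]},{"travel":[-11,45,0],"rotation":[0,0,0]},{"travel":[-11,45,0],"rotation":[0,0,0]},{"travel":[-11,45,0],"rotation":[0,0,0]},{"travel":[-11,45,0],"rotation":[0,0,0]},{"travel":[-11,45,0],"rotation":[0,0,0]},{"travel":[-10,45,0],"rotation":[0,0,0]},{"travel":[-6,30,0],"rotation":[0,0,0]}]' 85
python3 -m creep '[{"travel":[-4,20,0],"rotation":[0,0,0]},{"travel":[0,0.5,20],"rotation":[0,0,0]},{"travel":[0,0,20],"rotation":[0,0,0]},{"travel":[0,0,20],"rotation":[0,0,0]},{"travel":[0,0,10],"rotation":[0,0,0]},{"travel":[0,0,0],"rotation":[0,0,0]},{"travel":[0,0,0],"rotation":[0,0,0]},{"travel":[0,0,0],"rotation":[0,0,0]}]'
python3 look.py n "(572,167,60)"
```

```text
time: 21.9
tcp_pos: [571.1, 151.6, 174.5]
tool_rot: [3.141, -0.002, -3.14]
ft_force: [0.1, -0.3, 0.3]
finger_gap: 85.4
time: 22.7
tcp_pos: [576.5, 168.6, 107.5]
tool_rot: [3.141, 0.002, 3.141]
ft_force: [-0.3, 0.4, 0.5]
finger_gap: 85.2
side 208 193
top 202 141
```

View pics/n_side.png

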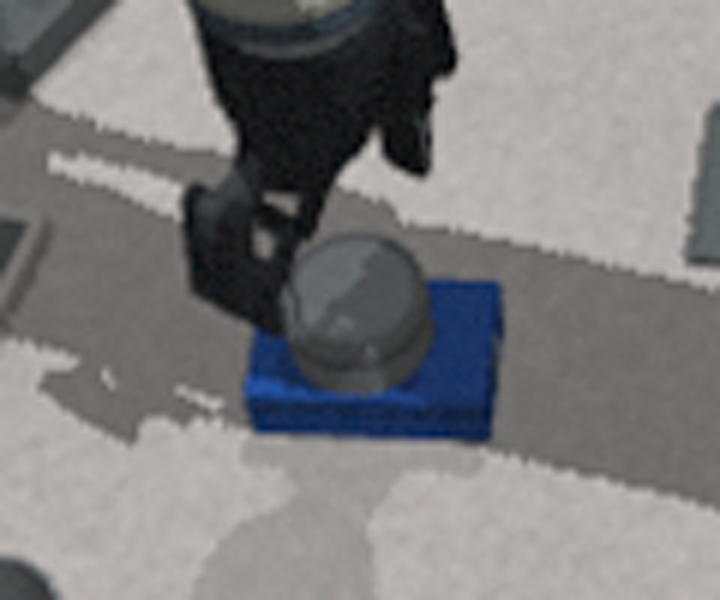

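```bash
python3 -m creep '[{"travel":[0,0,8],"rotation":[0,0,0]},{"travel":[0,0,10],"rotation":[0,0,0]},{"travel":[0,0,10],"rotation":[0,0,0]},{"travel":[0,0,10],"rotation":[0,0,0]},{"travel":[0,0,8],"rotation":[0,0,0]},{"travel":[0,0,4],"rotation":[0,0,0]},{"travel":[0,0,1],"rotation":[0,0,0]},{"travel":[0,0,0],"rotation":[0,0,0]},{"travel":[0,0,0],"rotation":[0,0,0]}]'
python3 look.py o "(572,167,60)"
```

```text
time: 23.7
tcp_pos: [576.3, 168.5, 55.6]
tool_rot: [3.141, 0.001, 3.141]
ft_force: [-0.1, 0.1, 0.2]
finger_gap: 84.9
side 208 193
top 202 141
```

View pics/o_side.png

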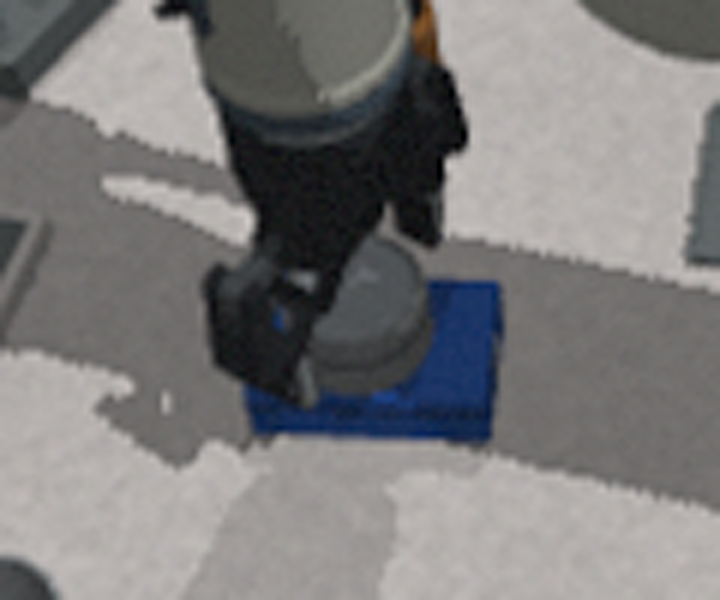

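```bash
python3 -m creep '[{"travel":[0,0,0],"rotation":[0,0,0]},{"travel":[0,0,0],"rotation":[0,0,0]},{"travel":[0,0,0],"rotation":[0,0,0]},{"travel":[0,0,0],"rotation":[0,0,0]},{"travel":[0,0,0],"rotation":[0,0,0]},{"travel":[0,0,0],"rotation":[0,0,0]},{"travel":[0,0,0],"rotation":[0,0,0]},{"travel":[0,0,0],"rotation":[0,0,0]}]' 54 40
python3 -m creep '[{"travel":[0,0,-2],"rotation":[0,0,0]},{"travel":[0,0,-5],"rotation":[0,0,0]},{"travel":[0,0,-10],"rotation":[0,0,0]},{"travel":[0,0,-15],"rotation":[0,0,0]},{"travel":[0,0,-6],"rotation":[0,0,0]},{"travel":[0,0,-2],"rotation":[0,0,0]},{"travel":[0,0,0],"rotation":[0,0,0]},{"travel":[0,0,0],"rotation":[0,0,0]}]' - 60
python3 look.py p "(572,167,60)"
```

```text
time: 24.6
tcp_pos: [576.2, 168.5, 55.5]
tool_rot: [3.141, 0.001, 3.141]
ft_force: [0.2, -0.9, 5.7]
finger_gap: 60.9
time: 25.4
tcp_pos: [575.7, 168.4, 94.5]
tool_rot: [-3.141, -0.001, 3.141]
ft_force: [-0.5, -0.1, -1.8]
finger_gap: 60.5
side 208 193
top 202 141
```

View pics/p_side.png

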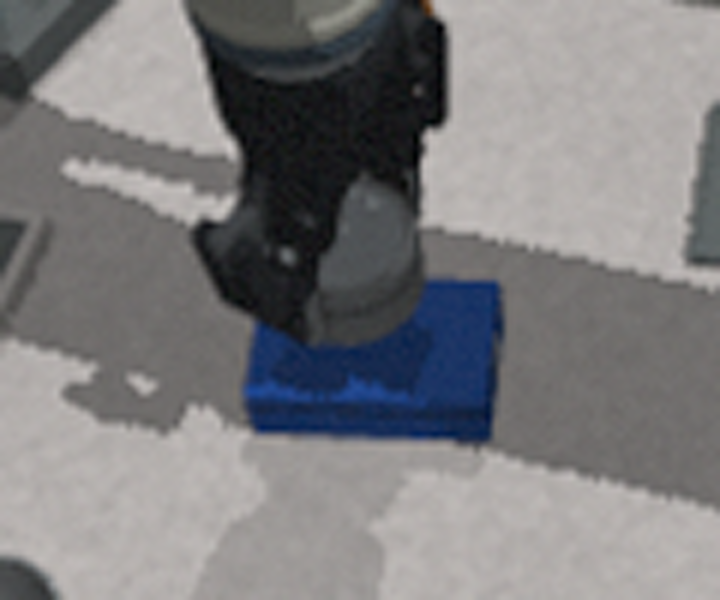

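```bash
python3 -m creep '[{"travel":[0,0,-20],"rotation":[0,0,0]},{"travel":[0,-10,-20],"rotation":[0,0,0]},{"travel":[-4,-25,-15],"rotation":[0,0,0]},{"travel":[-6,-40,0],"rotation":[0,0,0]},{"travel":[-6,-40,0],"rotation":[0,0,0]},{"travel":[-6,-40,0],"rotation":[0,0,0]},{"travel":[-6,-40,0],"rotation":[0,0,0]},{"travel":[-6,-40,0],"rotation":[0,0,0]},{"travel":[-6,-40,0],"rotation":[0,0,0]},{"travel":[-4,-25,0],"rotation":[0,0,0]},{"travel":[-2,-13,0],"rotation":[0,0,0]},{"travel":[0,0,0],"rotation":[0,0,0]}]'
python3 -m creep '[{"travel":[0,0,10],"rotation":[0,0,0]},{"travel":[0,0,20],"rotation":[0,0,0]},{"travel":[0,0,20],"rotation":[0,0,0]},{"travel":[0,0,10],"rotation":[0,0,0]},{"travel":[0,0,0],"rotation":[0,0,0]},{"travel":[0,0,0],"rotation":[0,0,0]},{"travel":[0,0,0],"rotation":[0,0,0]}]'
python3 look.py q "(622,-145,40)"
```

```text
time: 26.7
tcp_pos: [621.5, -145.9, 149.2]
tool_rot: [3.141, -0.001, 3.139]
ft_force: [-0.4, 0.5, -1.5]
finger_gap: 60.5
time: 27.4
tcp_pos: [622.4, -144.4, 91.6]
tool_rot: [-3.141, 0.002, 3.141]
ft_force: [-1.0, -0.3, -0.8]
finger_gap: 60.2
side 255 114
top 314 123
```

View pics/q.png

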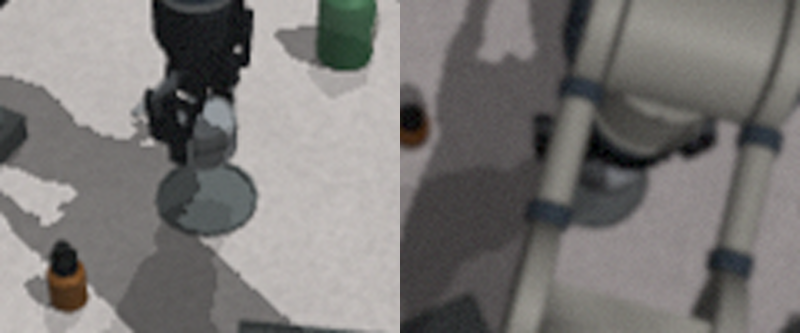

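```bash
python3 -m creep '[{"travel":[0,0,8],"rotation":[0,0,0]},{"travel":[0,0,15],"rotation":[0,0,0]},{"travel":[0,0,15],"rotation":[0,0,0]},{"travel":[0,0,12],"rotation":[0,0,0]},{"travel":[0,0,7],"rotation":[0,0,0]},{"travel":[0,0,4],"rotation":[0,0,0]},{"travel":[0,0,2],"rotation":[0,0,0]},{"travel":[0,0,1],"rotation":[0,0,0]},{"travel":[0,0,0],"rotation":[0,0,0]},{"travel":[0,0,0],"rotation":[0,0,0]},{"travel":[0,0,0],"rotation":[0,0,0]}]'
for i in 1 2 ; do python3 -m creep '[{"travel":[0,0,1],"rotation":[0,0,0]},{"travel":[0,0,0],"rotation":[0,0,0]}]'; done; python3 look.py r "(622,-145,40)"
```

```text
time: 28.6
tcp_pos: [622.0, -144.6, 26.5]
tool_rot: [-3.141, 0.001, 3.141]
ft_force: [0.4, -0.5, -1.4]
finger_gap: 60.6
time: 28.8
tcp_pos: [621.6, -144.6, 24.9]
tool_rot: [3.142, -0.0, 3.141]
ft_force: [-0.4, 0.3, -1.5]
finger_gap: 60.7
time: 29.0
tcp_pos: [621.7, -144.6, 23.8]
tool_rot: [3.142, -0.0, 3.141]
ft_force: [1.3, 0.9, -1.0]
finger_gap: 60.6
side 255 114
top 314 123
```

View pics/r_side.png

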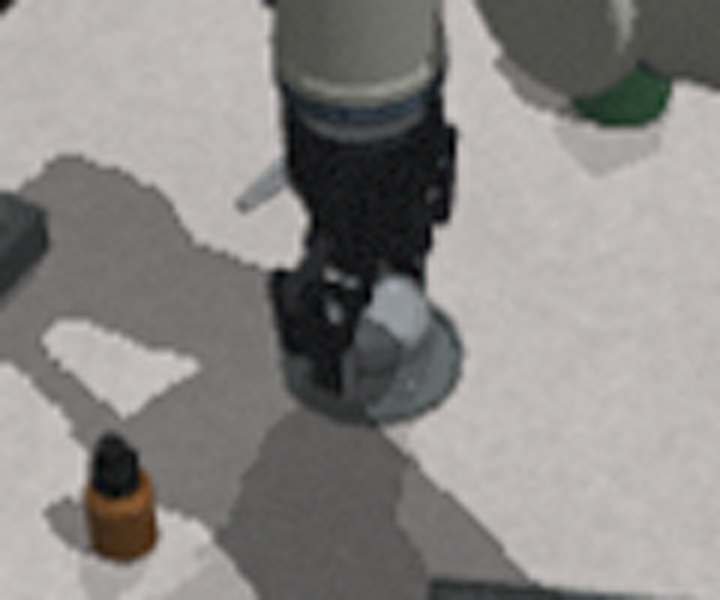

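```bash
for i in 1 2 ; do python3 -m creep '[{"travel":[0,0,0.5],"rotation":[0,0,0]},{"travel":[0,0,0],"rotation":[0,0,0]},{"travel":[0,0,0],"rotation":[0,0,0]}]'; done
```

```text
time: 29.4
tcp_pos: [621.7, -144.6, 23.7]
tool_rot: [-3.142, 0.0, 3.141]
ft_force: [-1.7, -0.6, 1.5]
finger_gap: 60.8
time: 29.7
tcp_pos: [621.8, -144.6, 23.7]
tool_rot: [-3.141, 0.0, 3.141]
ft_force: [-3.4, 0.5, 5.5]
finger_gap: 60.2
```

```bash
python3 -m creep '[{"travel":[0,0,0],"rotation":[0,0,0]},{"travel":[0,0,0],"rotation":[0,0,0]},{"travel":[0,0,0],"rotation":[0,0,0]},{"travel":[0,0,0],"rotation":[0,0,0]},{"travel":[0,0,0],"rotation":[0,0,0]},{"travel":[0,0,0],"rotation":[0,0,0]}]' 85
python3 -m creep '[{"travel":[0,0,-4],"rotation":[0,0,0]},{"travel":[0,0,-12],"rotation":[0,0,0]},{"travel":[0,0,-25],"rotation":[0,0,0]},{"travel":[0,0,-30],"rotation":[0,0,0]},{"travel":[0,0,-30],"rotation":[0,0,0]},{"travel":[0,0,-25],"rotation":[0,0,0]},{"travel":[0,0,-10],"rotation":[0,0,0]},{"travel":[0,0,0],"rotation":[0,0,0]},{"travel":[0,0,0],"rotation":[0,0,0]}]'
python3 look.py s "(622,-145,40)"
python3 - <<'E'
from h import *
a=cv2.imread("pics/s_side_full.png")[:,:,::-1];b=cv2.imread("pics/s_top_full.png")[:,:,::-1]
crop("side",a,240,212,60,60,8,"x.png"); crop("top",b,235,160,60,60,8,"y.png")
cv2.imwrite("pics/s2b.png",cv2.resize(np.hstack([cv2.imread("pics/x.png"),cv2.imread("pics/y.png")]),(800,400)))
E
```

```text
time: 30.3
tcp_pos: [621.7, -144.6, 22.9]
tool_rot: [3.142, -0.0, 3.141]
ft_force: [0.4, 0.9, 0.4]
finger_gap: 84.9
time: 31.2
tcp_pos: [621.4, -144.5, 157.9]
tool_rot: [3.141, -0.001, 3.141]
ft_force: [-0.2, 0.2, -0.2]
finger_gap: 84.8
side 255 114
top 314 123
```

View pics/s.png

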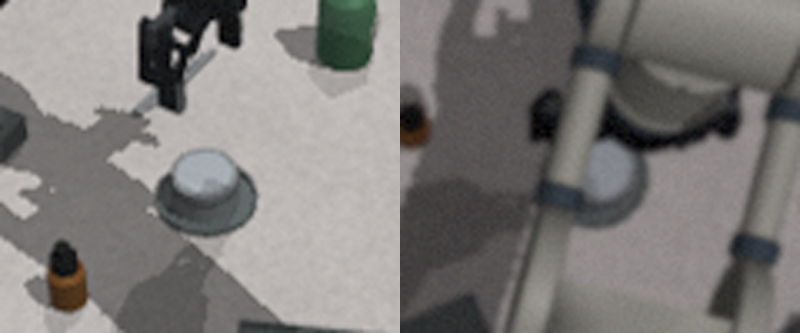

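View pics/s2b.png

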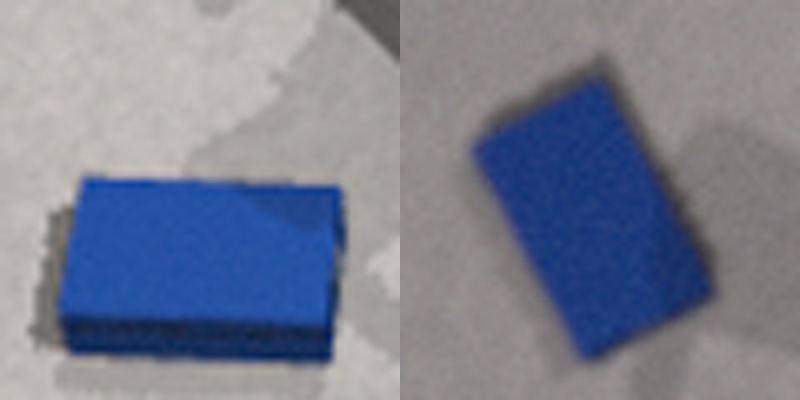

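Run:
```python
from h import *
k=400/60
b=cv2.imread("pics/s_top_full.png"); h=cv2.cvtColor(b,cv2.COLOR_BGR2HSV); m=cv2.inRange(h,(105,120,40),(132,255,255)); m[:160]=0;m[220:]=0;m[:,:235]=0;m[:,295:]=0
c=max(cv2.findContours(m,0,cv2.CHAIN_APPROX_NONE)[0],key=len)[:,0]
P=np.array([onz("top",u,34)[:2] for u in c]).astype(np.float32); print(len(c),cv2.minAreaRect(P))
S=lambda p:(240+p[0]/k-.43,212+p[1]/k-.43)
s=[(82,178),(342,186),(330,322),(62,316)]
P=np.array([onz("side",S(u),34)[:2] for u in s]).astype(np.float32); print(P.mean(0),cv2.minAreaRect(P),P)
T=lambda p:(235+(p[0]-400)/k-.43,160+p[1]/k-.43)
t=[(603,76),(716,292),(585,360),(472,147)]
for a,d in zip(s,t): print([np.round(v,1) for v in tri(S(a),T(d))])
```

```text
98 ((573.1473388671875, 167.57333374023438), (104.50971984863281, 61.824607849121094), 27.806175231933594)
[570.2086  164.89098] ((570.4883422851562, 164.69175720214844), (103.49070739746094, 63.51679611206055), 28.80255889892578) [[631.133    161.79291 ]
 [540.2383   113.229866]
 [509.8437   167.59065 ]
 [599.61945  216.95052 ]]
[array([632.4, 162.7,  34.8]), np.float64(3.4)]
[array([539.9, 115.2,  37.1]), np.float64(2.0)]
[array([511.1, 169.4,  36.2]), np.float64(4.5)]
[array([602.2, 217.7,  33.8]), np.float64(5.0)]
```

```bash
python3 -m creep '[{"travel":[2,10,0],"rotation":[0,0,0]},{"travel":[4,25,0],"rotation":[0,0,0]},{"travel":[7,45,0],"rotation":[0,0,0]},{"travel":[7,45,0],"rotation":[0,0,0]},{"travel":[7,45,0],"rotation":[0,0,0]},{"travel":[7,45,0],"rotation":[0,0,0]},{"travel":[7,45,0],"rotation":[0,0,0]},{"travel":[5,30,0],"rotation":[0,0,0]},{"travel":[3,15,0],"rotation":[0,0,0]},{"travel":[1,6,0],"rotation":[0,0,0]},{"travel":[0,0,0],"rotation":[0,0,-6]},{"travel":[0,0,0],"rotation":[0,0,-6]}]'
python3 -m creep '[{"travel":[0,0,15],"rotation":[0,0,-6]},{"travel":[0,0,20],"rotation":[0,0,-6]},{"travel":[0,0,20],"rotation":[0,0,-3.5]},{"travel":[0,0,15],"rotation":[0,0,0]},{"travel":[0,0,0],"rotation":[0,0,0]},{"travel":[0,0,0],"rotation":[0,0,0]},{"travel":[0,0,0],"rotation":[0,0,0]}]'
python3 look.py t "(572,167,40)"
```

```text
time: 32.5
tcp_pos: [572.0, 165.4, 158.5]
tool_rot: [-3.141, -0.001, -2.93]
ft_force: [0.6, 0.3, 0.7]
finger_gap: 84.5
time: 33.2
tcp_pos: [572.7, 166.3, 90.4]
tool_rot: [-3.141, 0.002, -2.663]
ft_force: [0.7, -0.8, 0.2]
finger_gap: 84.8
side 208 197
top 203 142
```

View pics/t_side.png

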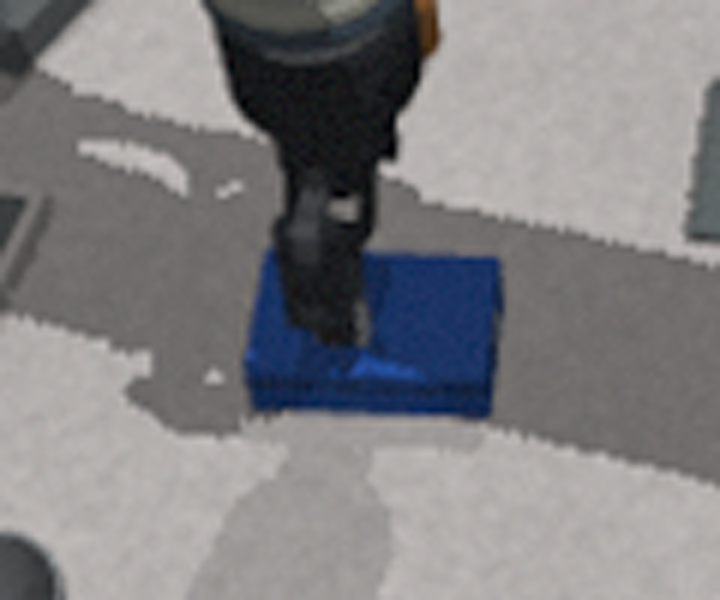

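```bash
python3 -m creep '[{"travel":[0,0,8],"rotation":[0,0,0]},{"travel":[0,0,14],"rotation":[0,0,0]},{"travel":[0,0,12],"rotation":[0,0,0]},{"travel":[0,0,6],"rotation":[0,0,0]},{"travel":[0,0,0],"rotation":[0,0,0]},{"travel":[0,0,0],"rotation":[0,0,0]}]'
python3 look.py u "(572,167,40)"
```

```text
time: 33.9
tcp_pos: [571.8, 166.5, 48.7]
tool_rot: [3.141, -0.0, -2.662]
ft_force: [0.8, 0.3, 0.1]
finger_gap: 84.8
side 208 197
top 203 142
```

View pics/u.png

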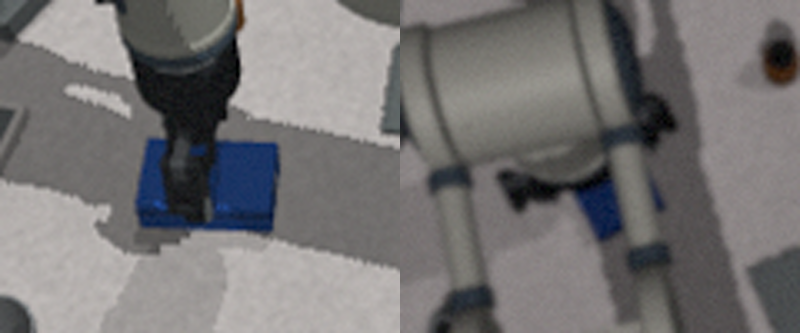

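```bash
python3 -m creep '[{"travel":[0,0,6],"rotation":[0,0,0]},{"travel":[0,0,6],"rotation":[0,0,0]},{"travel":[0,0,0],"rotation":[0,0,0]},{"travel":[0,0,0],"rotation":[0,0,0]}]'
python3 -m creep '[{"travel":[0,0,4],"rotation":[0,0,0]},{"travel":[0,0,4],"rotation":[0,0,0]},{"travel":[0,0,0],"rotation":[0,0,0]}]'
python3 -m creep '[{"travel":[0,0,4],"rotation":[0,0,0]},{"travel":[0,0,2],"rotation":[0,0,0]},{"travel":[0,0,0],"rotation":[0,0,0]},{"travel":[0,0,0],"rotation":[0,0,0]}]'
python3 look.py v "(572,167,40)"
```

```text
time: 34.4
tcp_pos: [571.7, 166.4, 36.5]
tool_rot: [3.141, -0.001, -2.662]
ft_force: [0.6, 0.6, 0.2]
finger_gap: 84.9
time: 34.7
tcp_pos: [571.4, 166.4, 28.0]
tool_rot: [3.141, -0.001, -2.662]
ft_force: [-0.4, -0.1, 0.5]
finger_gap: 84.7
time: 35.1
tcp_pos: [571.9, 166.5, 22.9]
tool_rot: [3.142, -0.0, -2.662]
ft_force: [-0.3, 0.3, -0.2]
finger_gap: 84.8
side 208 197
top 203 142
```

View pics/v_side.png

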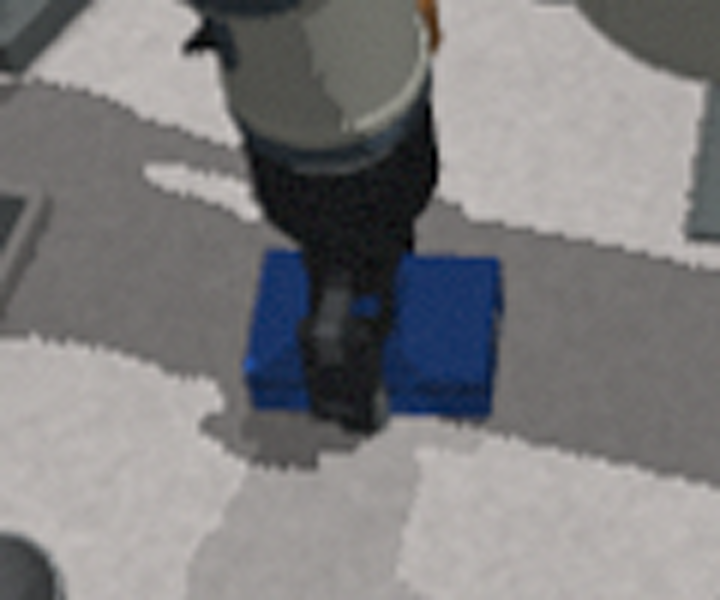

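```bash
python3 -m creep '[{"travel":[0,0,0],"rotation":[0,0,0]},{"travel":[0,0,0],"rotation":[0,0,0]},{"travel":[0,0,0],"rotation":[0,0,0]},{"travel":[0,0,0],"rotation":[0,0,0]},{"travel":[0,0,0],"rotation":[0,0,0]},{"travel":[0,0,0],"rotation":[0,0,0]},{"travel":[0,0,0],"rotation":[0,0,0]},{"travel":[0,0,0],"rotation":[0,0,0]}]' 56 60
python3 -m creep '[{"travel":[0,0,-2],"rotation":[0,0,0]},{"travel":[0,0,-5],"rotation":[0,0,0]},{"travel":[0,0,-10],"rotation":[0,0,0]},{"travel":[0,0,-15],"rotation":[0,0,0]},{"travel":[0,0,-10],"rotation":[0,0,0]},{"travel":[0,0,-3],"rotation":[0,0,0]},{"travel":[0,0,0],"rotation":[0,0,0]},{"travel":[0,0,0],"rotation":[0,0,0]}]' - 60
python3 look.py w "(572,167,60)"
```

```text
time: 36.0
tcp_pos: [572.2, 166.5, 23.5]
tool_rot: [-3.141, 0.001, -2.662]
ft_force: [0.1, -0.8, 4.8]
finger_gap: 63.1
time: 36.8
tcp_pos: [571.7, 166.4, 67.7]
tool_rot: [3.142, -0.0, -2.662]
ft_force: [0.1, -0.0, -1.6]
finger_gap: 63.0
side 208 193
top 202 141
```

View pics/w_side.png

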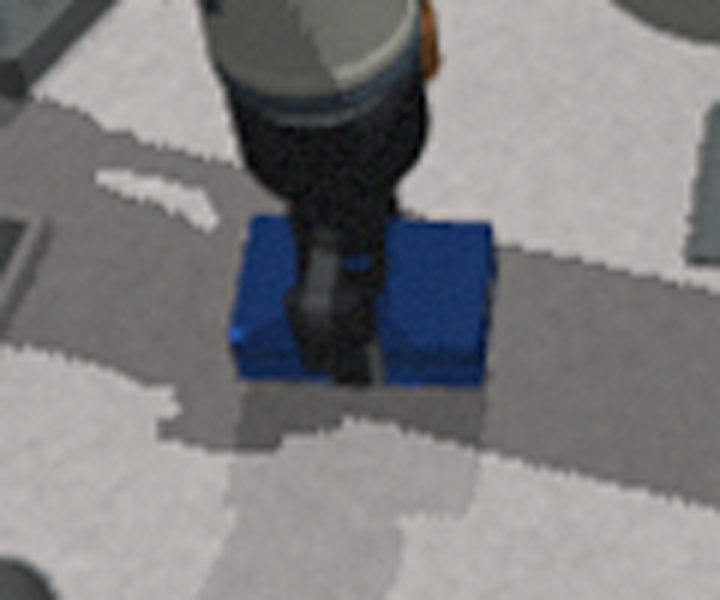

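Run:
```python
from h import *
a=cv2.imread("pics/w_side_full.png")[:,:,::-1]
crop("side",a,240,220,60,45,13,"w3.png")
th=np.radians(27.5); ex=np.array([np.cos(th),np.sin(th),0]); ey=np.array([-np.sin(th),np.cos(th),0]); c=np.array([571.7,166.4,0]);
for nm,x,y,z in [("foot mid",0,32,44),("foot +x",52,32,44),("foot -x",-52,32,44),("top -x",-52,32,78),("tip13 in",0,32,54.7),("tip19 in",0,32,48.7),("tip13 out",0,46,54.7),("tip19 out",0,46,48.7),("tip13 in -11",-11,32,54.7),("tip13 out-11",-11,46,54.7),("tip19 in -11",-11,32,48.7)]:
    p=proj("side",c+x*ex+y*ey+np.array([0,0,z]))[0]; print(nm,((p-[240,220]+.46)*13).round(0))
```

```text
foot mid [360. 496.]
foot +x [ 94. 485.]
foot -x [627. 507.]
top -x [613. 411.]
tip13 in [354. 466.]
tip19 in [357. 483.]
tip13 out [343. 529.]
tip19 out [347. 545.]
tip13 in -11 [410. 468.]
tip13 out-11 [401. 531.]
tip19 in -11 [414. 485.]
```

View pics/w3.png

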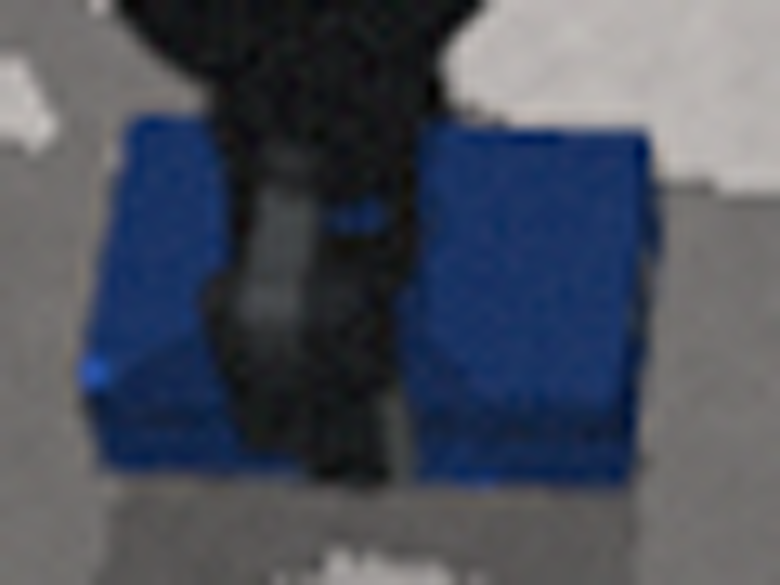

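```bash
python3 -m creep '[{"travel":[0,0,-10],"rotation":[0,0,0]},{"travel":[8,-4,-15],"rotation":[0,0,0]},{"travel":[20,-11,-5],"rotation":[0,0,0]},{"travel":[30,-16,0],"rotation":[0,0,0]},{"travel":[35,-19,0],"rotation":[0,0,0]},{"travel":[35,-19,0],"rotation":[0,0,0]},{"travel":[30,-16,0],"rotation":[0,0,0]},{"travel":[22,-12,0],"rotation":[0,0,0]},{"travel":[12,-7,0],"rotation":[0,0,0]},{"travel":[5.6,-3,0],"rotation":[0,0,0]},{"travel":[0,0,0],"rotation":[0,0,2.6]},{"travel":[0,0,0],"rotation":[0,0,2]}]'
python3 -m creep '[{"travel":[0,0,10],"rotation":[0,0,0]},{"travel":[0,0,15],"rotation":[0,0,0]},{"travel":[0,0,10],"rotation":[0,0,0]},{"travel":[0,0,5],"rotation":[0,0,0]},{"travel":[0,0,0],"rotation":[0,0,0]},{"travel":[0,0,0],"rotation":[0,0,0]},{"travel":[0,0,0],"rotation":[0,0,0]}]'
python3 look.py z "(445,-20,20)"
```

```text
time: 38.1
tcp_pos: [446.3, -19.4, 98.6]
tool_rot: [-3.141, 0.001, -2.744]
ft_force: [-0.7, 0.1, -1.7]
finger_gap: 63.0
time: 38.8
tcp_pos: [446.3, -19.7, 58.6]
tool_rot: [-3.141, 0.001, -2.742]
ft_force: [0.4, -0.8, -1.1]
finger_gap: 62.7
side 287 172
top 271 187
```

View pics/z.png

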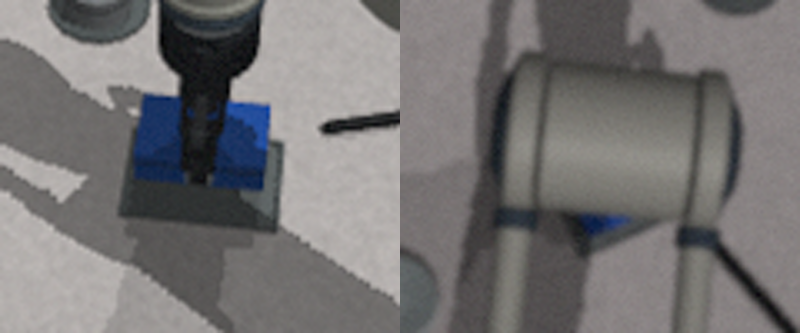

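View pics/z_side.png

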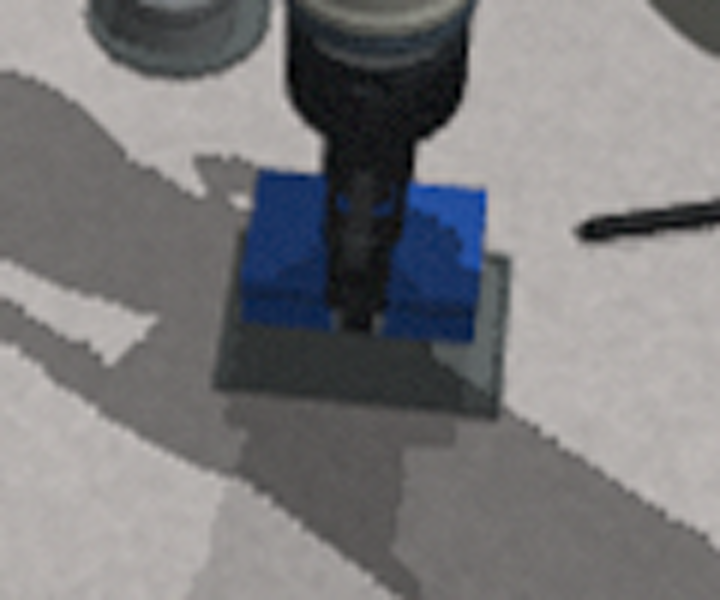

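```bash
python3 -m creep '[{"travel":[0,0,6],"rotation":[0,0,0]},{"travel":[0,0,8],"rotation":[0,0,0]},{"travel":[0,0,7],"rotation":[0,0,0]},{"travel":[0,0,5],"rotation":[0,0,0]},{"travel":[0,0,2],"rotation":[0,0,0]},{"travel":[0,0,1],"rotation":[0,0,0]},{"travel":[0,0,0],"rotation":[0,0,0]},{"travel":[0,0,0],"rotation":[0,0,0]}]'
python3 look.py za "(445,-20,20)"
for i in 1 2 ; do python3 -m creep '[{"travel":[0,0,1],"rotation":[0,0,0]},{"travel":[0,0,0],"rotation":[0,0,0]}]'; done
```

```text
time: 39.7
tcp_pos: [446.1, -19.7, 29.3]
tool_rot: [-3.141, 0.0, -2.743]
ft_force: [-0.1, -0.4, -1.6]
finger_gap: 62.8
side 287 172
top 271 187
time: 40.0
tcp_pos: [445.9, -19.6, 28.0]
tool_rot: [-3.142, 0.0, -2.743]
ft_force: [-0.0, 0.4, -0.8]
finger_gap: 63.0
time: 40.2
tcp_pos: [445.8, -19.6, 26.8]
tool_rot: [3.141, -0.0, -2.743]
ft_force: [-0.3, 0.3, -1.2]
finger_gap: 63.1
```

View pics/za_side.png

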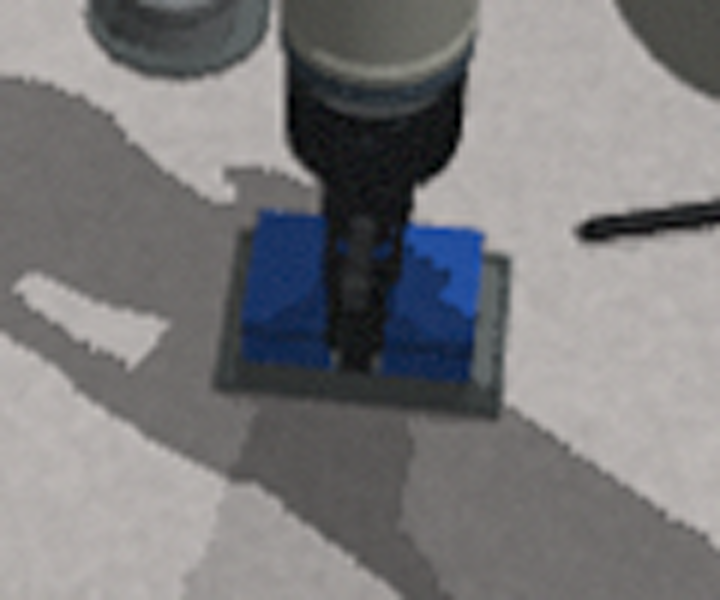

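```bash
python3 -m creep '[{"travel":[0,0,1],"rotation":[0,0,0]},{"travel":[0,0,0],"rotation":[0,0,0]}]';for i in 1 2 3; do python3 -m creep '[{"travel":[0,0,0.5],"rotation":[0,0,0]},{"travel":[0,0,0],"rotation":[0,0,0]},{"travel":[0,0,0],"rotation":[0,0,0]}]'; done; python3 look.py zb "(445,-20,20)"
```

```text
time: 40.4
tcp_pos: [445.8, -19.6, 25.8]
tool_rot: [3.142, -0.0, -2.743]
ft_force: [-0.9, -0.3, -1.7]
finger_gap: 62.9
time: 40.7
tcp_pos: [445.9, -19.6, 25.5]
tool_rot: [-3.142, -0.0, -2.743]
ft_force: [-0.1, 0.4, -2.3]
finger_gap: 63.4
time: 41.0
tcp_pos: [446.0, -19.6, 25.4]
tool_rot: [-3.142, 0.0, -2.743]
ft_force: [-3.7, 0.3, 3.4]
finger_gap: 62.9
time: 41.3
tcp_pos: [446.0, -19.6, 25.4]
tool_rot: [-3.142, 0.0, -2.743]
ft_force: [-4.8, -0.3, 8.8]
finger_gap: 62.9
side 287 172
top 271 187
```

View pics/zb_side.png

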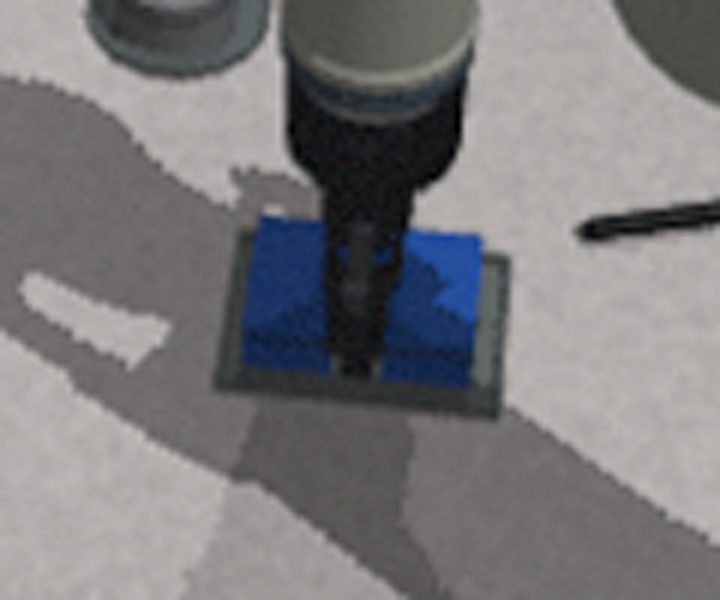

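```bash
python3 -m creep '[{"travel":[0,0,-0.5],"rotation":[0,0,0]},{"travel":[0,0,0],"rotation":[0,0,0]},{"travel":[0,0,0],"rotation":[0,0,0]},{"travel":[0,0,0],"rotation":[0,0,0]},{"travel":[0,0,0],"rotation":[0,0,0]},{"travel":[0,0,0],"rotation":[0,0,0]}]' 85
python3 -m creep '[{"travel":[0,0,-4],"rotation":[0,0,0]},{"travel":[0,0,-10],"rotation":[0,0,0]},{"travel":[0,0,-20],"rotation":[0,0,0]},{"travel":[0,0,-30],"rotation":[0,0,0]},{"travel":[0,0,-30],"rotation":[0,0,0]},{"travel":[0,0,-40],"rotation":[0,0,0]},{"travel":[0,0,-40],"rotation":[0,0,0]},{"travel":[0,0,-20],"rotation":[0,0,0]},{"travel":[0,0,0],"rotation":[0,0,0]}]'
python3 -m creep '[{"travel":[0,15,0],"rotation":[0,0,0]},{"travel":[0,30,0],"rotation":[0,0,0]},{"travel":[0,45,0],"rotation":[0,0,0]},{"travel":[0,45,0],"rotation":[0,0,0]},{"travel":[0,45,0],"rotation":[0,0,0]},{"travel":[0,45,0],"rotation":[0,0,0]},{"travel":[0,40,0],"rotation":[0,0,0]},{"travel":[0,25,0],"rotation":[0,0,0]},{"travel":[0,10,0],"rotation":[0,0,0]},{"travel":[0,0,0],"rotation":[0,0,0]},{"travel":[0,0,0],"rotation":[0,0,0]},{"travel":[0,0,0],"rotation":[0,0,0]}]'
python3 look.py zc "(445,-20,20)"
```

```text
time: 42.0
tcp_pos: [445.9, -19.6, 24.9]
tool_rot: [3.142, -0.0, -2.743]
ft_force: [-0.1, 0.7, 0.3]
finger_gap: 85.2
time: 42.9
tcp_pos: [447.2, -19.8, 224.1]
tool_rot: [-3.138, 0.007, -2.743]
ft_force: [0.5, 0.6, 1.0]
finger_gap: 85.1
time: 44.1
tcp_pos: [329.7, 255.9, 218.7]
tool_rot: [-3.141, -0.001, -2.744]
ft_force: [0.5, -0.3, -0.5]
finger_gap: 84.8
side 287 172
top 271 187
```

View pics/zc_side_full.png

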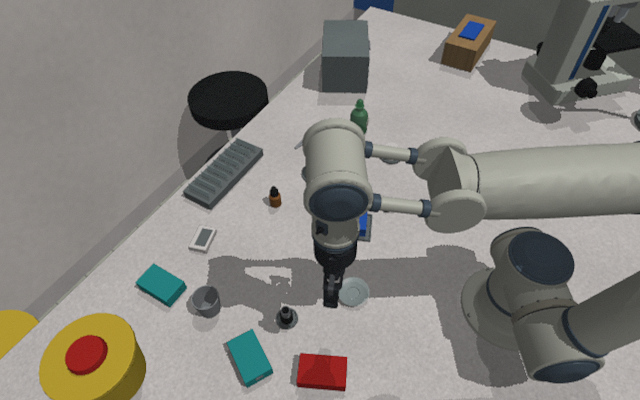

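View pics/zc_top_full.png

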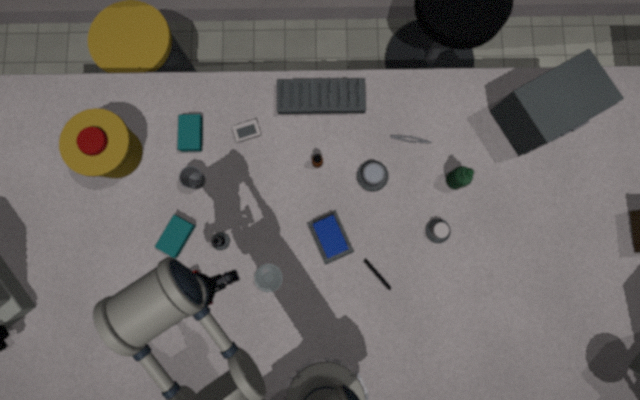

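View pics/zc.png

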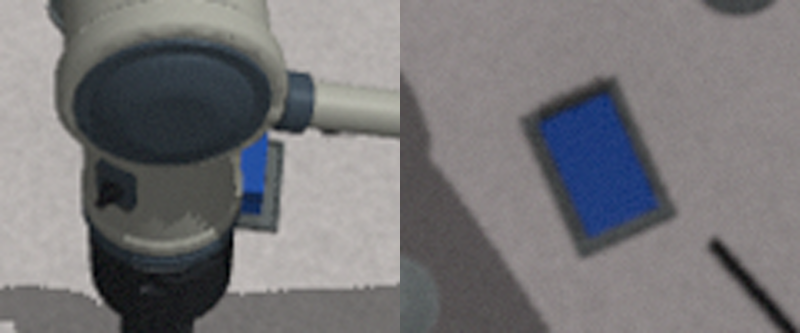

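Run:
```python
from h import *
b=cv2.imread("pics/zc_top_full.png"); h=cv2.cvtColor(b,cv2.COLOR_BGR2HSV)
for nm,lo,hi,z in(("blue",(105,120,40),(132,255,255),36),("green",(55,80,20),(80,255,255),60),("amber",(5,130,30),(20,255,255),30)):
    m=cv2.inRange(h,lo,hi); m[:150]=0
    for c in cv2.findContours(m,0,cv2.CHAIN_APPROX_NONE)[0]:
        if cv2.contourArea(c)>22:
            P=np.array([onz("top",u,z)[:2] for u in c[:,0]]).astype(np.float32); print(nm,c[:,0].mean(0).round(1),cv2.boundingRect(c),np.round(cv2.minAreaRect(P)[0],1),np.round(cv2.minAreaRect(P)[1],1),cv2.minAreaRect(P)[2])
print(manip.hand_in())
```

```text
blue [330.  235.9] (313, 215, 35, 43) [448.5 -16.4] [105.7  65.1] 22.829116821289062
green [459.  177.1] (447, 167, 26, 21) [ 604.8 -375.7] [46.5 75.2] 22.22716522216797
amber [ 91.5 153.1] (79, 150, 26, 7) [695.  660.9] [71.6 17.6] 89.11394500732422
the job is handed in; nothing more can be done
None
```

I took the stack apart in the order asked and set each thing upright in its rest: eyepiece in the small round one, canister in the medium, tin in the large, then the blue slide box in the rectangular one. Each was lowered until light contact (up to about 9 N), at the height expected for the rest's floor, then released. I handed in at about 44 s, with the arm clear.

- **Last pictures:** In the top view all four stand in their rests. The slide box lies at 22.8°, matching its rest, and is 1.5 mm and 0.8 mm off the rest's centre seen from that camera.
- **Bottles:** The green bottle's outline in the top view is identical to the one at the start. The amber bottle was only compared by eye, at the same spot (about pixel 317,160), because my final colour check did not pick it up.
- **Disagreements:** The two cameras differ by 3–6 mm on the rest positions, so I used their average. That was well within the clearances.
- **Not seen from both sides:** In the last side view the arm hid the canister, tin and most of the slide box. Side pictures taken just after the canister and tin were released show both upright and inside their rests.

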